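# Ratchet down the cover nut of a leak-test pot

### The arm

A 6-joint arm with a two-finger parallel gripper is mounted at the origin on the work surface; the furniture and walls round the work are solid. World frame = base frame: x ahead of the robot, y to its left, z up, the work surface at z = 0. Lengths are in m, angles in degrees, forces in N, time in s.
With the tool pointing down it reaches from about 0.4 to 0.825 m from the base axis. Payload 7 kg.
Tool frame: the origin (TCP) lies at the very end of the fingers, on their centre line; the grasp point (between the pads) lies behind it (r.grasp_offset is the z of the grasp point in the tool frame, in m); z points along the fingers, y is the direction in which the jaws open and shut (so a half turn about z gives the same grasp; the last joint's range is limited). The gripper opens to 88 mm and grips with 3 to 60 N. Pads are 19 mm wide; open, the fingers measure 130 mm over their backs; the gripper's body (78 mm by 193 mm) begins 47 mm behind the grasp point.
Start: joints at [-53.394, 20.546, 0.682, 0, -70.136, -16.507], TCP at [0.232, -0.634, 0.227] pointing down, gripper open.
Joint ranges: [-176.03, 176.03], [-82.01, 121.73], [-58.28, 71.71], [-173.87, 95.51], [-174.79, -0.11], [-173.66, 173.66]. Speed limits (degrees/s): [136.94, 136.94, 172.46, 180, 180, 180].

### API

Orientations are given as [roll, pitch, yaw] about the fixed x, y, z axes, in that order (R = Rz(yaw) Ry(pitch) Rx(roll)).
In Python, from plant import r gives the robot as it stands. The module is installed in compiled form; this text tells all that it offers.
- The arm moves only by the tool servo_tool, never from a script. Its argument "targets" is a list of rows, each an object of numbers: "dx", "dy", "dz": the shift along the world's x, y, z in cm; "spin": the turn about the world's z in rad; "grip": the opening in per cent of the stroke, from 0 (shut) to 100 (fully open). A call has exactly 10 rows; each row is the pose to reach, as a shift and turn from the pose commanded when the call began; what a row does not reach only later rows make up. A row lasts 1/12 s, in which the tool goes at most 41.7 mm and 7.16 degrees, less where a joint would pass 70% of its speed; a pose out of reach is approached as far as the arm can. A call with a gripper value outside its range is refused whole. The fingers move at their own pace and stop on an object; "squeeze" is the grip in N (left out, the last holds). Time passes only in rows, so rows that repeat a pose let the fingers close, or fill a call up. It gives the time, the measured TCP pose, the force and the opening at its end, in the units of the state.
- r.get_state(): the state, without advancing time (a new reading comes with each control period).
- r.capture(name): name is "scene" or "side" or "wrist"; returns the picture (400x640x3 uint8, blue, green, red); there is no depth.
- r.get_calibration(name): a dict with "K" (3x3 intrinsics, pixels), "k1" (the pictures are not rectified: a ray, as slopes to the right and down, at radius r is drawn at 1 + k1 r^2 times it, then the intrinsics apply), "extrinsics" (4x4, takes a point from camera to world coordinates). Camera axes: x right, y down, z forward; pixel columns grow to the right and rows downward; lengths in m; the calibration is good to about 2 mm. A picture is of the moment at which its call begins: read the wrist's pose just before it. get_calibration takes no time and is no camera call; for the wrist camera it gives the pose at the moment of the call.
- r.close_job(): hands the job in, once; it reports no verdict.
Trained networks look in the newest picture that a camera, given by its name, has taken for a name from the list of things; names that differ only in an ending like _2 or _b are one class to them, and where a whole thing is asked for, a point or a joint stands for the part that bears it (a point fixed in the world has none). Each returns a list of dicts, best first, with "p" (0 to 1); they miss things now and then, are a little off and sometimes report something else, mostly with a low value. They report only what shows in the picture. A call takes as long as a camera call.
- r.cut_out(name, camera): "mask" (400x640 bool, what is visible of it) and "extent" ([left, top, right, bottom] in pixels, round what is visible of it).
The state is a dict: "time_s": time; "joints": joint angles; "qd": joint speeds; "joint_torque": joint torques, N m; "tcp_pos": TCP position; "eef_rot": TCP orientation; "contact_force": force on the tool from outside, world axes, zero at the start; "moment": the same for the moment, N m; "gripper_width": finger opening in m.
Only numpy, scipy, OpenCV 4.12 (cv2) and the standard library are available. Lean on these libraries where they do the work, as an engineer would, in place of code of your own. Each camera call takes 0.05 s, during which the arm holds its last target. There are 200 camera calls.

### The job

Close the leak-test pot: fit the ring of the ratchet spanner over the loose brass nut and tighten it clockwise to about 1 newton metre, swinging the handle back and forth with the ring kept down on the nut, so that the gasket seals but is not crushed. Turn the nut only with the spanner, then lift the spanner off and lay it flat on the free bench, without shifting the tape, the multimeter or the black spare ring.

Things in the scene. Friction and masses are not known exactly. Their poses are not given: they have to be found in the camera images.
- pot: Leak-test pot bolted to the bench: aluminium foot plate 124x150x10 mm, blue body 112 mm across, top at 46 mm with a 6 mm black gasket on it; gauge at its +y side (sticks out 98 mm, 49 mm high), brass hose nipple at -y (79 mm out). Origin: centre of the underside; z is the axis of stud, cover and nut. The threaded stud, 17 mm thick, ends 104 mm above the bench.
- cover: Aluminium cover disc, 112 mm across, on the black gasket; origin in the centre of its underside, 52 mm above the bench; the top of its boss (51 mm across), on which the nut bears, is 16 mm higher. The gasket yields about 1 mm per 250 N.
- nut: Square brass nut on the stud, right-hand thread, 3 mm pitch. Origin: centre of its underside; collar 37 mm across, 4 mm high; above it the square, 24 mm across flats (they face its +-x, +-y), up to 25 mm, chamfered at the top. Starts 0.25 to 1.2 mm (0.5 to 2.5 rad) above the cover. Turns with 0.1 N m until it bears on the cover, then 0.55 N m more per rad; 0.8 N m seals, over 1.25 crushes.
- spanner: Loose steel ratcheting ring spanner, 0.44 kg, lying flat, right side up. Origin: ring axis, underside. Head 62 mm across, 15 mm thick. Handle along -x to 185 mm; bar 18 mm wide, 11 mm thick from 47 to 157 mm, its underside 2 mm above the head's; balances 70 mm from the axis. Drives clockwise seen from above, slips (0.03 N m) counter-clockwise. Grip hard; the ring binds if lifted under side load.
- ring_center (a point): Centre of the ratchet ring's underside, on the ring axis. Its frame turns with the ring (18 teeth: up to 0.35 rad of lost motion a stroke, and 0.15 rad of play on the nut). The square hole, 26 mm across flats, has its flats facing the frame's +-x, +-y. Fully seated it is 3.5 mm above the nut's origin, the ring resting on the collar.
- spanner_grip (a point): Point on the handle's centre line to grip, 100 mm from the ring axis, at mid-thickness (7.5 mm above the spanner's underside); axes as the spanner's.
- tape: Roll of orange tape lying flat, 60 mm across, 19 mm high; origin in its underside. Bystander.
- meter: Dark grey multimeter lying on its back, 148x70x45 mm (long along its x); origin in its underside. Bystander.
- spare_ring: Loose black spare ring, 54 mm across, 10 mm high; origin in its underside. Bystander.

How it is judged (in metres and radians):
On the way, in this order (a step that is already met when the one before it is completed fails the run):
1. the spanner's ring sits fully down over the nut (z of ring_center in the frame of nut between 0 and 0.007 m and horizontal distance between ring_center and nut below 0.003 m), for 0.2 s.
2. with the ring still on the nut, the nut clamps the cover onto its gasket with more than 115 N (about 0.8 N m on the nut) (contact force between nut and cover above 115 N and z of ring_center in the frame of nut below 0.012 m and horizontal distance between ring_center and nut below 0.004 m), for 0.2 s.
At the end, for the whole second after the job is handed in: the nut presses the cover onto its gasket with more than 115 N (about 0.8 N m), and the spanner lies flat and still on the bench, its ring's underside within 5 mm of the bench top and tilted less than 0.1 rad (contact force between nut and cover above 115 N and height (world z) of ring_center below 0.005 m and angle between spanner's own z axis and vertical below 0.1 rad and linear speed of spanner below 0.02 m/s); the robot touches nothing.
It fails at once if the gasket is crushed: the nut presses the cover with more than 220 N (about 1.25 N m) (contact force between nut and cover above 220 N).
It fails at once if the gripper's fingers touch the nut (more than 2 N) (contact force between the fingers and nut above 2 N).
It fails at once if the ring is taken off the nut once turning has begun and before the nut is tight (distance of nut from where it was at the start of the episode above 0.0004 m and contact force between nut and cover below 100 N and z of ring_center in the frame of nut above 0.02 m).
It fails at once if the tape, the spare ring or the multimeter is shifted by more than 3 cm (distance of any of tape, spare_ring, meter from where it was at the start of the episode above 0.03 m).
It also fails if it takes over 72 s, if anything falls off the work surface, if the arm or the gripper's body presses on something with over 40 N, if the wrist force passes 120 N, or if a joint passes its speed limit or range.

## Working session

There is one attempt and no reset: what is moved stays moved. The work goes in short steps, Python scripts to look and compute and a tool call to move; the robot and the scene stay as the last step left them, time stands still between calls to the robot, and variables do not carry over. Pictures are saved under pics/ and viewed, about 8 in all and at most 12, crops included, and the job is handed in when it is done.

Besides the shell and the picture viewer there is one more tool, called after "Emit:" by a JSON object that holds its "api" and its "payload". servo_tool: Moves the arm, as the interface text tells. Its arguments: {"type":"object","properties":{"targets":{"type":"array"},"squeeze":{"type":"number"}},"required":["targets"]}

```bash
mkdir -p pics; cat > h.py <<'E'
import numpy as np, cv2
from plant import r
def cal(n):
    c=r.get_calibration(n); return np.array(c["K"]),c["k1"],np.array(c["extrinsics"])
def ray(px,c):
    K,k1,T=c; px=np.atleast_2d(px).astype(float)
    d=np.stack([(px[:,0]-K[0,2])/K[0,0],(px[:,1]-K[1,2])/K[1,1]],1); u=d.copy()
    for _ in range(20): u=d/(1+k1*(u**2).sum(1,keepdims=True))
    v=np.c_[u,np.ones(len(u))]@T[:3,:3].T
    return T[:3,3],v
def onz(px,z,c):
    o,v=ray(px,c); return o+v*((z-o[2])/v[:,2])[:,None]
def proj(P,c):
    K,k1,T=c; P=np.atleast_2d(P); q=(P-T[:3,3])@T[:3,:3]; u=q[:,:2]/q[:,2:]
    u=u*(1+k1*(u**2).sum(1,keepdims=True)); return u*[K[0,0],K[1,1]]+[K[0,2],K[1,2]]
def st():
    s=r.get_state(); print({k:np.round(s[k],4).tolist() for k in("time_s","joints","tcp_pos","eef_rot","contact_force","moment","gripper_width")}); return s
E
python3 - <<'E'
from h import *
st(); print(r.grasp_offset)
for n in("scene","side","wrist"):
    c=cal(n); im=r.capture(n); cv2.imwrite(f"pics/{n}0.png",im); print(n,c[0].tolist(),c[1],c[2].round(3).tolist())
    for t in("pot","nut","spanner","tape","meter","spare_ring"):
        for d in r.cut_out(t,n)[:2]:
            print(t,round(d["p"],2),d["extent"])
            if d["p"]>.5:np.save(f"pics/{n}_{t}.npy",d["mask"]) 
E
```

```text
{'time_s': 0.0, 'joints': [-53.3937, 20.5906, 0.6356, -0.0204, -70.1331, -16.5084], 'tcp_pos': [0.2318, -0.6335, 0.2256], 'eef_rot': [179.9101, -0.0066, -159.909], 'contact_force': [-0.0905, 0.1912, 1.2219], 'moment': [0.0537, -0.0283, -0.0189], 'gripper_width': 0.0877}
-0.0188
scene [[407.1901615370044, 0.0, 321.95941178696177], [0.0, 407.1901615370044, 205.5581624270125], [0.0, 0.0, 1.0]] -0.0007769574312821979 [[-0.667, -0.342, 0.661, -0.19], [-0.745, 0.298, -0.597, 0.608], [0.007, -0.891, -0.453, 0.559], [0.0, 0.0, 0.0, 1.0]]
pot 0.59 [266.3, 179.4, 326.7, 234.3]
spanner 0.8 [359.8, 198.6, 404.0, 234.4]
spanner 0.45 [288.1, 182.3, 302.6, 196.4]
tape 0.23 [194.0, 238.9, 253.0, 280.8]
meter 0.94 [194.0, 235.2, 251.6, 284.2]
spare_ring 0.64 [359.3, 202.2, 404.3, 234.4]
spare_ring 0.47 [318.0, 228.4, 337.9, 243.2]
side [[470.8263351612149, 0.0, 319.817680346581], [0.0, 470.8263351612149, 198.1413090166191], [0.0, 0.0, 1.0]] 0.048985741456687784 [[-0.993, -0.06, 0.102, 0.379], [-0.118, 0.587, -0.801, 0.976], [-0.011, -0.808, -0.59, 0.794], [0.0, 0.0, 0.0, 1.0]]
pot 0.68 [250.2, 176.6, 296.2, 229.1]
spanner 0.79 [313.2, 161.6, 377.9, 189.1]
tape 0.85 [310.9, 238.0, 337.0, 261.1]
tape 0.54 [322.7, 218.9, 337.0, 222.5]
meter 0.7 [251.6, 266.6, 316.4, 299.8]
meter 0.68 [255.2, 187.8, 296.3, 209.1]
spare_ring 0.57 [320.3, 209.8, 340.6, 224.8]
wrist [[325.6681228144104, 0.0, 318.0895296095682], [0.0, 325.6681228144104, 205.558738924919], [0.0, 0.0, 1.0]] -0.018415094041979684 [[-0.344, 0.898, 0.274, 0.157], [0.939, 0.329, 0.1, -0.66], [0.0, 0.292, -0.956, 0.384], [0.0, 0.0, 0.0, 1.0]]
```

```bash
python3 - <<'E'
import cv2,numpy as np
a=cv2.imread("pics/scene0.png")[150:300,170:430];b=cv2.imread("pics/side0.png")[140:310,220:420]
a=cv2.resize(a,None,fx=3,fy=3,interpolation=2);b=cv2.resize(b,None,fx=3,fy=3,interpolation=2)
cv2.imwrite("pics/a1.png",a);cv2.imwrite("pics/b1.png",b)
E
```

```text
(no output)
```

View pics/a1.png

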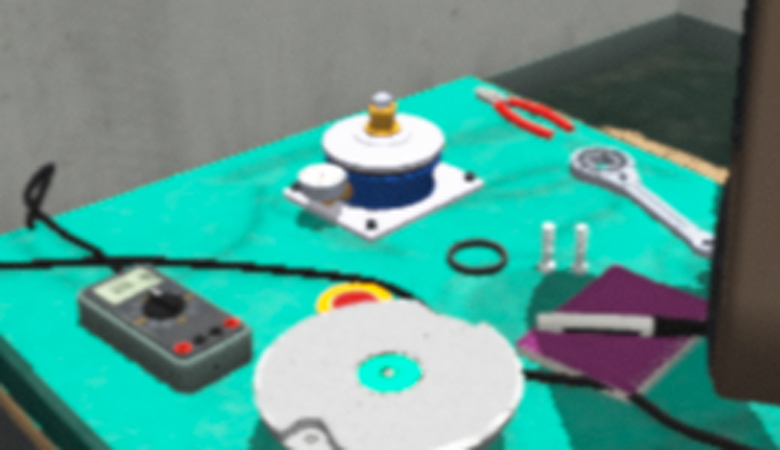

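View pics/b1.png

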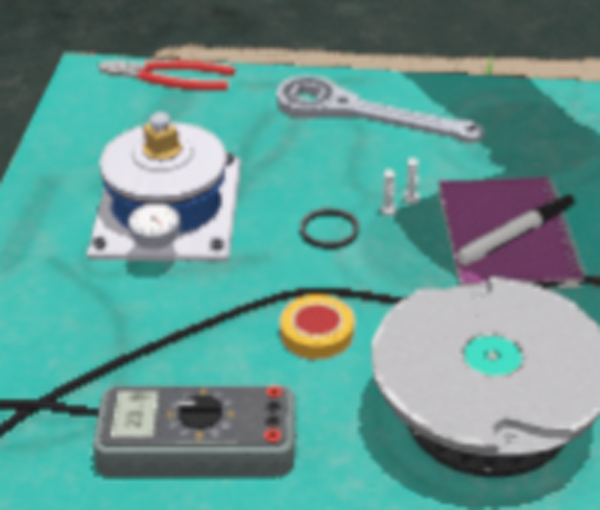

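Scene crop: pot with the nut at about (296,189) in full-picture pixels, spanner head at about (371,203). The side view shows the spanner's head at (322,172), its handle end at (379,184), the spare ring at (330,216) and the nut at (274,187). There are also distractors: pliers, bolts, a pen on a notebook and a large disc.

```bash
python3 - <<'E'
from h import *
s=cal("side");c=cal("scene")
def S(x,y,z): return onz([x/3+220-.33,y/3+140-.33],z,s)[0].round(3)
def C(x,y,z): return onz([x/3+170-.33,y/3+150-.33],z,c)[0].round(3)
print("nut stud",S(160,118,.104),C(382,97,.104))
print("cover L R side",S(101,162,.058),S(226,165,.058),"scene",C(322,142,.058),C(444,144,.058))
print("head",S(305,94,.015),C(602,162,.015),"handle end",S(475,132,.011),C(708,243,.011))
print("spare",S(330,229,.005),C(478,257,.005)," tape",S(317,320,.019),"meter",S(200,410,.045))
print("bolts",S(388,212,0),S(388,175,.03),S(412,200,0),"disc",S(492,355,.03),"pliers",S(105,68,0),S(232,72,0),S(230,86,0))
print("notebook",S(445,182,0),S(548,178,0),S(462,282,0),S(580,280,0),"foot",S(90,255,.01),S(228,257,.01))
E
```

```text
nut stud [ 0.631 -0.034  0.104] [ 0.626 -0.035  0.104]
cover L R side [ 0.686 -0.026  0.058] [ 0.574 -0.033  0.058] scene [0.664 0.008 0.058] [ 0.585 -0.075  0.058]
head [ 0.525 -0.222  0.015] [ 0.518 -0.225  0.015] handle end [ 0.352 -0.177  0.011] [ 0.354 -0.183  0.011]
spare [ 0.479 -0.017  0.005] [ 0.478 -0.021  0.005]  tape [0.475 0.12  0.019] meter [0.547 0.255 0.045]
bolts [ 0.429 -0.054  0.   ] [ 0.431 -0.071  0.03 ] [ 0.408 -0.075 -0.   ] disc [0.334 0.158 0.03 ] pliers [ 0.746 -0.274  0.   ] [ 0.61 -0.28  0.  ] [ 0.608 -0.253  0.   ]
notebook [ 0.379 -0.106  0.   ] [ 0.282 -0.123  0.   ] [0.359 0.038 0.   ] [0.258 0.024 0.   ] foot [0.683 0.047 0.01 ] [0.563 0.037 0.01 ]
```

Emit:
{"api": "servo_tool", "payload": {"targets": [{"dx": 1.5,"dy": 3.1,"dz": -0.3,"spin": -0.03},{"dx": 3,"dy": 6.2,"dz": -0.6,"spin": -0.06},{"dx": 4.5,"dy": 9.3,"dz": -0.9,"spin": -0.09},{"dx": 6,"dy": 12.4,"dz": -1.2,"spin": -0.12},{"dx": 7.5,"dy": 15.5,"dz": -1.5,"spin": -0.15},{"dx": 9,"dy": 18.6,"dz": -1.8,"spin": -0.18},{"dx": 10.5,"dy": 21.7,"dz": -2.1,"spin": -0.21},{"dx": 12,"dy": 24.8,"dz": -2.4,"spin": -0.24},{"dx": 13.5,"dy": 27.9,"dz": -2.7,"spin": -0.27},{"dx": 15,"dy": 31,"dz": -3,"spin": -0.3}]}}

```text
validation failed for argument at $.ta...
```

Emit:
{"api": "servo_tool", "payload": {"targets": [{"dx": 1.7,"dy": 3.4,"dz": -0.4,"spin": -0.03},{"dx": 3.4,"dy": 6.8,"dz": -0.8,"spin": -0.06},{"dx": 5.1,"dy": 10.2,"dz": -1.2,"spin": -0.1},{"dx": 6.8,"dy": 13.6,"dz": -1.6,"spin": -0.13},{"dx": 8.5,"dy": 17,"dz": -2,"spin": -0.16},{"dx": 10.2,"dy": 20.4,"dz": -2.4,"spin": -0.2},{"dx": 11.9,"dy": 23.8,"dz": -2.8,"spin": -0.23},{"dx": 13.6,"dy": 27.2,"dz": -3.2,"spin": -0.26},{"dx": 15.8,"dy": 31.4,"dz": -3.6,"spin": -0.3},{"dx": 15.8,"dy": 31.4,"dz": -3.6,"spin": -0.3}]}}

```text
validation failed for argument at $.ta...
```

```bash
python3 - <<'E'
from h import *
st(); c=cal("wrist"); im=r.capture("wrist"); cv2.imwrite("pics/w1.png",im); np.save("pics/w1cal.npy",c[2])
print(proj([[.628,-.034,.104],[.628,-.034,.093]],c))
for t in("nut","cover","pot"):
  for d in r.cut_out(t,"wrist")[:2]: print(t,round(d["p"],2),d["extent"])
E
```

```text
{'time_s': 1.05, 'joints': [-53.397, 20.5444, 0.6794, -0.0005, -70.1338, -16.5061], 'tcp_pos': [0.2319, -0.6339, 0.2266], 'eef_rot': [-179.9989, 0.0008, -159.9033], 'contact_force': [0.2021, -0.3553, -0.8146], 'moment': [0.0129, 0.031, -0.0103], 'gripper_width': 0.0877}
[[607.24032057 576.42363421]
 [601.40536353 566.8084696 ]]
```

View pics/w1.png

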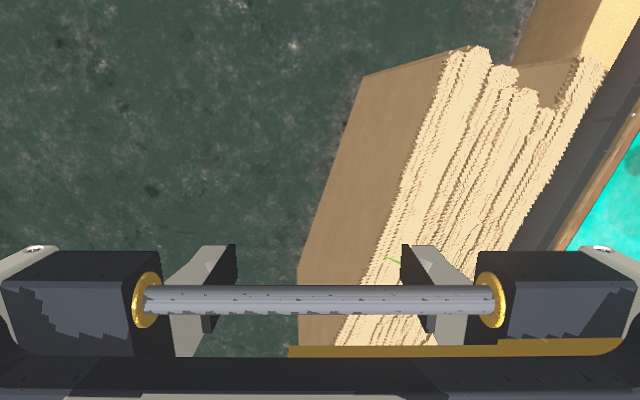

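The move was refused, so the arm is still at its start. The picture shows only the fingers (rows 240–330) and the floor. I'll retry with the grip included in every row.

Emit:
{"api": "servo_tool", "payload": {"targets": [{"dx": 1.5,"dy": 3.1,"dz": -0.3,"spin": -0.03,"grip": 100},{"dx": 3,"dy": 6.2,"dz": -0.6,"spin": -0.06,"grip": 100},{"dx": 4.5,"dy": 9.3,"dz": -0.9,"spin": -0.09,"grip": 100},{"dx": 6,"dy": 12.4,"dz": -1.2,"spin": -0.12,"grip": 100},{"dx": 7.5,"dy": 15.5,"dz": -1.5,"spin": -0.15,"grip": 100},{"dx": 9,"dy": 18.6,"dz": -1.8,"spin": -0.18,"grip": 100},{"dx": 10.5,"dy": 21.7,"dz": -2.1,"spin": -0.21,"grip": 100},{"dx": 12,"dy": 24.8,"dz": -2.4,"spin": -0.24,"grip": 100},{"dx": 13.5,"dy": 27.9,"dz": -2.7,"spin": -0.27,"grip": 100},{"dx": 15,"dy": 31,"dz": -3,"spin": -0.3,"grip": 100}]}}

```text
time_s: 2.08
tcp_pos: [0.3824, -0.3224, 0.1968]
eef_rot: [-180.0, 0.0, -177.2]
contact_force: [0.4, 0.7, -0.7]
gripper_width: 0.0877
```

Emit:
{"api": "servo_tool", "payload": {"targets": [{"dx": 1.7,"dy": 3.4,"dz": -0.4,"spin": -0.03,"grip": 100},{"dx": 3.4,"dy": 6.8,"dz": -0.8,"spin": -0.06,"grip": 100},{"dx": 5.1,"dy": 10.2,"dz": -1.2,"spin": -0.1,"grip": 100},{"dx": 6.8,"dy": 13.6,"dz": -1.6,"spin": -0.13,"grip": 100},{"dx": 8.5,"dy": 17,"dz": -2,"spin": -0.16,"grip": 100},{"dx": 10.2,"dy": 20.4,"dz": -2.4,"spin": -0.2,"grip": 100},{"dx": 11.9,"dy": 23.8,"dz": -2.8,"spin": -0.23,"grip": 100},{"dx": 13.6,"dy": 27.2,"dz": -3.2,"spin": -0.26,"grip": 100},{"dx": 15.8,"dy": 31.2,"dz": -3.6,"spin": -0.3,"grip": 100},{"dx": 15.8,"dy": 31.2,"dz": -3.6,"spin": -0.3,"grip": 100}]}}

```text
time_s: 2.92
tcp_pos: [0.5428, -0.0073, 0.1602]
eef_rot: [180.0, 0.1, 165.8]
contact_force: [0.3, -0.2, 0.3]
gripper_width: 0.0875
```

```bash
python3 - <<'E'
from h import *
st(); c=cal("wrist"); im=r.capture("wrist"); cv2.imwrite("pics/w2.png",im); np.save("pics/w2cal.npy",c[2])
p=proj([[.628,-.034,.104],[.628,-.034,.093]],c);print(p)
for t in("nut","cover","pot"):
  for d in r.cut_out(t,"wrist")[:2]: print(t,round(d["p"],2),d["extent"])
x,y=p[1].astype(int); x0=max(0,min(640-160,x-80)); y0=max(0,min(400-120,y-50)); print(x0,y0)
cv2.imwrite("pics/w2c.png",cv2.resize(im[y0:y0+120,x0:x0+160],None,fx=5,fy=5,interpolation=2))
E
```

```text
{'time_s': 2.9167, 'joints': [19.9308, 11.2406, -21.494, 0.0172, -57.1846, -124.1615], 'tcp_pos': [0.5428, -0.0073, 0.1602], 'eef_rot': [179.9666, 0.075, 165.7787], 'contact_force': [0.3197, -0.2482, 0.3034], 'moment': [-0.1526, -0.0908, 0.1037], 'gripper_width': 0.0875}
[[310.74222926 332.09268434]
 [311.02115333 323.15176282]]
nut 0.95 [289.4, 314.9, 327.7, 339.4]
cover 0.8 [255.4, 245.9, 368.3, 350.8]
pot 0.9 [231.4, 201.9, 400.9, 350.9]
231 273
```

View pics/w2c.png

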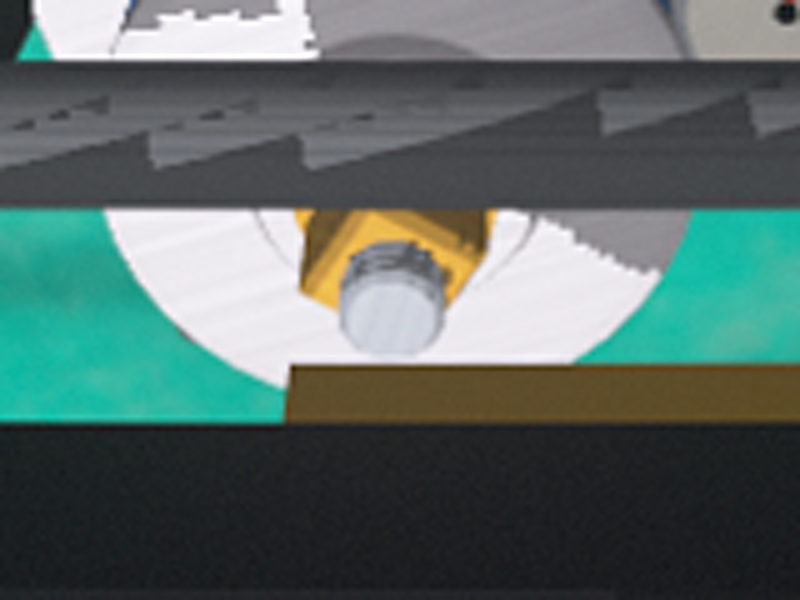

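Wrist crop: the stud top is at about (309,334) in full-picture pixels, and the brass square's corners are at about (291,331) and (328,324), partly hidden by the gripper. The camera sits on the tool's +x side, so I'll spin half a turn to get it on the nut and head side.

Emit:
{"api": "servo_tool", "payload": {"targets": [{"spin": 0.11,"grip": 100,"dx": 0,"dy": 0,"dz": 0},{"spin": 0.22,"grip": 100,"dx": 0,"dy": 0,"dz": 0},{"spin": 0.33,"grip": 100,"dx": 0,"dy": 0,"dz": 0},{"spin": 0.44,"grip": 100,"dx": 0,"dy": 0,"dz": 0},{"spin": 0.55,"grip": 100,"dx": 0,"dy": 0,"dz": 0},{"spin": 0.66,"grip": 100,"dx": 0,"dy": 0,"dz": 0},{"spin": 0.77,"grip": 100,"dx": 0,"dy": 0,"dz": 0},{"spin": 0.88,"grip": 100,"dx": 0,"dy": 0,"dz": 0},{"spin": 0.99,"grip": 100,"dx": 0,"dy": 0,"dz": 0},{"spin": 1.1,"grip": 100,"dx": 0,"dy": 0,"dz": 0}]}}

```text
time_s: 3.95
tcp_pos: [0.5393, -0.0134, 0.161]
eef_rot: [-180.0, 0.0, -131.0]
contact_force: [0.3, -1.2, -0.1]
gripper_width: 0.0874
```

Emit:
{"api": "servo_tool", "payload": {"targets": [{"spin": 0.11,"grip": 100,"dx": 0,"dy": 0,"dz": 0},{"spin": 0.22,"grip": 100,"dx": 0,"dy": 0,"dz": 0},{"spin": 0.33,"grip": 100,"dx": 0,"dy": 0,"dz": 0},{"spin": 0.44,"grip": 100,"dx": 0,"dy": 0,"dz": 0},{"spin": 0.55,"grip": 100,"dx": 0,"dy": 0,"dz": 0},{"spin": 0.66,"grip": 100,"dx": 0,"dy": 0,"dz": 0},{"spin": 0.77,"grip": 100,"dx": 0,"dy": 0,"dz": 0},{"spin": 0.88,"grip": 100,"dx": 0,"dy": 0,"dz": 0},{"spin": 0.99,"grip": 100,"dx": 0,"dy": 0,"dz": 0},{"spin": 1.1,"grip": 100,"dx": 0,"dy": 0,"dz": 0}]}}

```text
time_s: 4.78
tcp_pos: [0.5393, -0.0134, 0.161]
eef_rot: [-180.0, -0.0, -68.0]
contact_force: [-0.2, 0.6, -0.3]
gripper_width: 0.0876
```

Emit:
{"api": "servo_tool", "payload": {"targets": [{"spin": 0.11,"grip": 100,"dx": 0,"dy": 0,"dz": 0},{"spin": 0.22,"grip": 100,"dx": 0,"dy": 0,"dz": 0},{"spin": 0.33,"grip": 100,"dx": 0,"dy": 0,"dz": 0},{"spin": 0.44,"grip": 100,"dx": 0,"dy": 0,"dz": 0},{"spin": 0.55,"grip": 100,"dx": 0,"dy": 0,"dz": 0},{"spin": 0.66,"grip": 100,"dx": 0,"dy": 0,"dz": 0},{"spin": 0.77,"grip": 100,"dx": 0,"dy": 0,"dz": 0},{"spin": 0.88,"grip": 100,"dx": 0,"dy": 0,"dz": 0},{"spin": 0.94,"grip": 100,"dx": 0,"dy": 0,"dz": 0},{"spin": 0.94,"grip": 100,"dx": 0,"dy": 0,"dz": 0}]}}

```text
time_s: 5.62
tcp_pos: [0.5394, -0.0132, 0.161]
eef_rot: [-180.0, -0.0, -14.3]
contact_force: [0.1, -1.0, 0.3]
gripper_width: 0.0876
```

```bash
python3 - <<'E'
from h import *
st(); c=cal("wrist"); im=r.capture("wrist"); cv2.imwrite("pics/w3.png",im); np.save("pics/w3cal.npy",c[2])
p=proj([[.628,-.034,.104],[.628,-.034,.093]],c);print(p,c[2].round(3).tolist())
for t in("nut","cover","pot"):
  for d in r.cut_out(t,"wrist")[:1]: print(t,round(d["p"],2),d["extent"])
x,y=p[1].astype(int); x0=max(0,min(640-160,x-80)); y0=max(0,min(400-120,y-60)); print(x0,y0)
cv2.imwrite("pics/w3c.png",cv2.resize(im[y0:y0+120,x0:x0+160],None,fx=5,fy=5,interpolation=2))
E
```

```text
{'time_s': 5.6167, 'joints': [19.4153, 10.9238, -21.7759, -0.0023, -57.2683, 56.2791], 'tcp_pos': [0.5394, -0.0132, 0.161], 'eef_rot': [-179.9806, -0.0256, -14.3068], 'contact_force': [0.1037, -1.0079, 0.2646], 'moment': [-0.0802, 0.1532, -0.0312], 'gripper_width': 0.0876}
[[316.48571673  85.55625699]
 [316.57379515  86.59557736]] [[-0.247, -0.927, -0.282, 0.616], [-0.969, 0.236, 0.072, -0.032], [-0.001, 0.291, -0.957, 0.319], [0.0, 0.0, 0.0, 1.0]]
nut 0.66 [293.8, 53.0, 345.9, 106.9]
cover 0.57 [246.5, 0.5, 393.1, 156.6]
pot 0.87 [205.7, 0.0, 416.5, 175.8]
236 26
```

View pics/w3c.png

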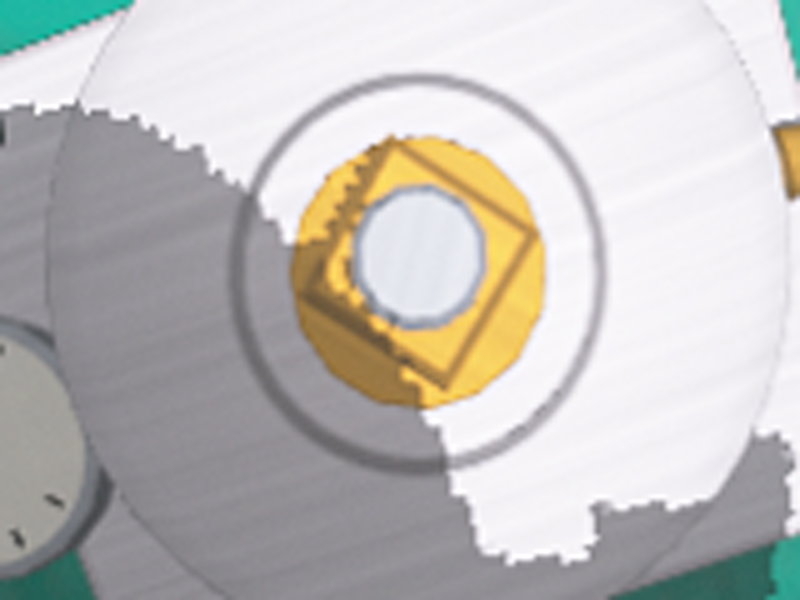

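Crop: the square's corners are at (395,140), (538,235), (446,385) and (308,290), the stud centre is at (419,255) and the boss ring is centred near (418,274). I'll compute the pose from these, then look at the spanner from above its grip point.

```bash
python3 - <<'E'
from h import *
c=cal("wrist")
f=lambda x,y,z: onz([x/5+236-.4,y/5+26-.4],z,c)[0]
P=np.array([f(*p,.0925) for p in((395,140),(538,235),(446,385),(308,290))])
print(P.round(4),P.mean(0).round(4)); e=np.roll(P,-1,0)-P
print(np.linalg.norm(e,axis=1).round(4),np.degrees(np.arctan2(e[:,1],e[:,0])).round(1)%90)
print("stud",f(419,255,.104),"boss",f(418,274,.068), "collar L/R",f(293,272,.072),f(544,272,.072),"top/bot",f(425,408,.072))
E
```

```text
[[ 0.6478 -0.0374  0.0925]
 [ 0.6322 -0.0525  0.0925]
 [ 0.6172 -0.0364  0.0925]
 [ 0.6332 -0.0218  0.0925]] [ 0.6326 -0.037   0.0925]
[0.0217 0.022  0.0216 0.0214] [44.  43.1 42.2 43.1]
stud [ 0.63281227 -0.03665301  0.104     ] boss [ 0.63320031 -0.03673248  0.068     ] collar L/R [ 0.63764775 -0.01952813  0.072     ] [ 0.62869927 -0.05404549  0.072     ] top/bot [ 0.61495411 -0.03305842  0.072     ]
```

Emit:
{"api": "servo_tool", "payload": {"targets": [{"dx": -1.5,"dy": -2.3,"dz": 0,"spin": 0,"grip": 100},{"dx": -3,"dy": -4.6,"dz": 0,"spin": 0,"grip": 100},{"dx": -4.5,"dy": -6.9,"dz": 0,"spin": 0,"grip": 100},{"dx": -6,"dy": -9.2,"dz": 0,"spin": 0,"grip": 100},{"dx": -7.5,"dy": -11.5,"dz": 0,"spin": 0,"grip": 100},{"dx": -9,"dy": -13.8,"dz": -0.5,"spin": 0,"grip": 100},{"dx": -10.5,"dy": -16.1,"dz": -1.5,"spin": 0,"grip": 100},{"dx": -11.5,"dy": -18.5,"dz": -3,"spin": 0,"grip": 100},{"dx": -11.5,"dy": -18.5,"dz": -4,"spin": 0,"grip": 100},{"dx": -11.5,"dy": -18.5,"dz": -4,"spin": 0,"grip": 100}]}}

```text
time_s: 6.65
tcp_pos: [0.4228, -0.1979, 0.1189]
eef_rot: [180.0, 0.2, -14.6]
contact_force: [0.4, 0.6, 0.1]
gripper_width: 0.0875
```

```bash
python3 - <<'E'
from h import *
st(); c=cal("wrist"); im=r.capture("wrist"); cv2.imwrite("pics/w4.png",im); np.save("pics/w4cal.npy",c[2])
for t in("spanner","spanner_grip","ring_center"):
  for d in r.cut_out(t,"wrist")[:1]: print(t,round(d["p"],2),d["extent"])
p=proj([[.521,-.223,.015],[.424,-.198,.013]],c);print(p)
x,y=p.mean(0).astype(int); x0=max(0,min(640-200,x-100)); y0=max(0,min(400-150,y-75)); print(x0,y0)
x,y=p[0].astype(int);x0=max(0,x-100); y0=max(0,y-60); print(x0,y0)
cv2.imwrite("pics/w4c.png",cv2.resize(im[y0:y0+150,x0:x0+200],None,fx=4,fy=4,interpolation=2))
E
```

```text
{'time_s': 6.65, 'joints': [-0.8404, 6.9263, -33.231, -0.0339, -50.0153, 76.247], 'tcp_pos': [0.4228, -0.1979, 0.1189], 'eef_rot': [179.9841, 0.1738, -14.6153], 'contact_force': [0.4285, 0.5517, 0.0718], 'moment': [-0.1194, 0.2071, -0.0455], 'gripper_width': 0.0875}
spanner 0.67 [284.6, 26.8, 365.7, 281.7]
spanner_grip 0.82 [285.3, 23.7, 366.8, 283.9]
ring_center 0.88 [293.9, 31.5, 357.8, 101.0]
[[318.55272777  74.18939893]
 [318.84233734 201.63478832]]
218 62
218 14
```

View pics/w4c.png

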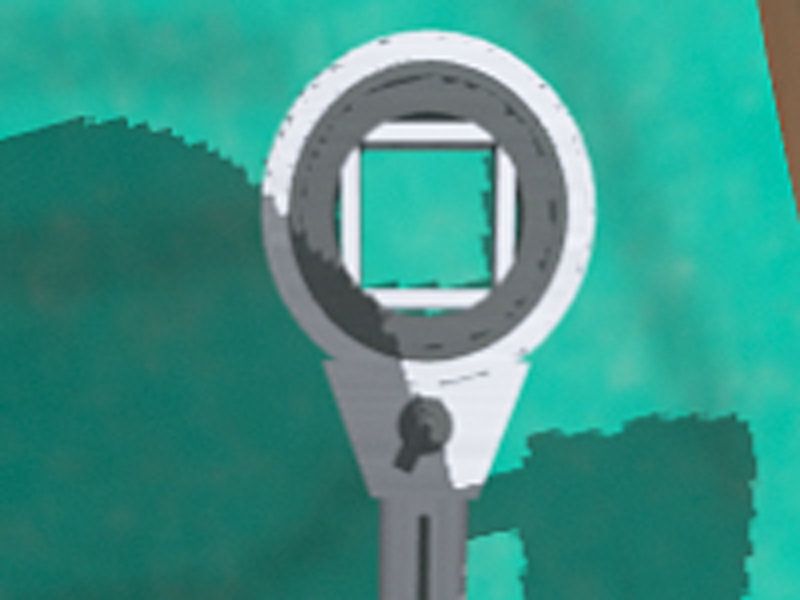

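Crop: the spanner's head is centred near (429,198), the square hole's corners are at (362,148), (494,148), (494,288) and (362,288), and the handle bar is centred at (423,590). The hole is nearly square to the handle.

```bash
python3 - <<'E'
from h import *
c=cal("wrist")
f=lambda x,y,z: onz([x/4+218-.4,y/4+14-.4],z,c)[0]
for z in(0,.002,.01): 
  P=np.array([f(*p,z) for p in((362,148),(494,148),(494,288),(362,288))]);e=np.roll(P,-1,0)-P
  print(z,P.mean(0).round(4),np.linalg.norm(e,axis=1).round(4),np.degrees(np.arctan2(e[:,1],e[:,0])).round(1)%90)
h=f(429,198,.015);print("head",h,"LR",f(262,198,.015),f(596,198,.015),f(429,31,.015))
im=cv2.imread("pics/w4.png")
m=r.cut_out("spanner","wrist")[0]["mask"]; xs=[]
for y in range(150,270,10):
  x=np.where(m[y])[0]
  if len(x): xs.append((x.mean(),y,len(x)))
xs=np.array(xs);print(xs.round(1).tolist())
Q=onz(xs[:,:2],.013,c); d=h-Q; print(np.degrees(np.arctan2(d[:,1],d[:,0])).round(1), np.linalg.norm(d[:,:2],axis=1).round(4))
E
```

```text
0 [ 0.5291 -0.2276 -0.    ] [0.0259 0.026  0.0267 0.026 ] [75.7 76.8 75.7 75.2]
0.002 [ 0.5289 -0.2275  0.002 ] [0.0257 0.0258 0.0265 0.0258] [75.7 76.8 75.7 75.2]
0.01 [ 0.5281 -0.2271  0.01  ] [0.025  0.0251 0.0257 0.0251] [75.7 76.8 75.7 75.2]
head [ 0.5311529  -0.22799287  0.015     ] LR [ 0.53894827 -0.19762066  0.015     ] [ 0.52341491 -0.25838631  0.015     ] [ 0.55854701 -0.23483967  0.015     ]
[[323.5, 150.0, 22.0], [323.5, 160.0, 22.0], [323.5, 170.0, 22.0], [323.5, 180.0, 22.0], [323.0, 190.0, 21.0], [323.0, 200.0, 21.0], [323.0, 210.0, 21.0], [322.5, 220.0, 22.0], [322.0, 230.0, 21.0], [322.0, 240.0, 21.0], [322.5, 250.0, 20.0], [322.0, 260.0, 23.0]]
[-15.  -14.9 -14.8 -14.7 -14.9 -14.8 -14.8 -14.9 -15.1 -15.  -14.8 -14.9] [0.0652 0.0734 0.0817 0.0901 0.0987 0.1075 0.1164 0.1255 0.1348 0.1442
 0.1538 0.1637]
```

Emit:
{"api": "servo_tool", "payload": {"targets": [{"dx": 0.4,"dy": -0.2,"dz": -1.5,"spin": -0.01,"grip": 100},{"dx": 0.77,"dy": -0.35,"dz": -3.5,"spin": -0.01,"grip": 100},{"dx": 0.77,"dy": -0.35,"dz": -5.5,"spin": -0.01,"grip": 100},{"dx": 0.77,"dy": -0.35,"dz": -7.5,"spin": -0.01,"grip": 100},{"dx": 0.77,"dy": -0.35,"dz": -9,"spin": -0.01,"grip": 100},{"dx": 0.77,"dy": -0.35,"dz": -10.3,"spin": -0.01,"grip": 100},{"dx": 0.77,"dy": -0.35,"dz": -11.2,"spin": -0.01,"grip": 100},{"dx": 0.77,"dy": -0.35,"dz": -11.8,"spin": -0.01,"grip": 100},{"dx": 0.77,"dy": -0.35,"dz": -11.8,"spin": -0.01,"grip": 100},{"dx": 0.77,"dy": -0.35,"dz": -11.8,"spin": -0.01,"grip": 100}]}}

```text
time_s: 7.73
tcp_pos: [0.4331, -0.2002, 0.0029]
eef_rot: [180.0, -0.0, -14.9]
contact_force: [0.8, 0.1, 0.3]
gripper_width: 0.0876
```

Emit:
{"api": "servo_tool", "payload": {"squeeze": 60, "targets": [{"dx": 0,"dy": 0,"dz": 0,"spin": 0,"grip": 0},{"dx": 0,"dy": 0,"dz": 0,"spin": 0,"grip": 0},{"dx": 0,"dy": 0,"dz": 0,"spin": 0,"grip": 0},{"dx": 0,"dy": 0,"dz": 0,"spin": 0,"grip": 0},{"dx": 0,"dy": 0,"dz": 0,"spin": 0,"grip": 0},{"dx": 0,"dy": 0,"dz": 0,"spin": 0,"grip": 0},{"dx": 0,"dy": 0,"dz": 0,"spin": 0,"grip": 0},{"dx": 0,"dy": 0,"dz": 0,"spin": 0,"grip": 0},{"dx": 0,"dy": 0,"dz": 0,"spin": 0,"grip": 0},{"dx": 0,"dy": 0,"dz": 0,"spin": 0,"grip": 0}]}}

```text
time_s: 8.57
tcp_pos: [0.4326, -0.2004, 0.0025]
eef_rot: [180.0, 0.0, -14.9]
contact_force: [-1.0, 0.0, 0.1]
gripper_width: 0.0267
```

Emit:
{"api": "servo_tool", "payload": {"targets": [{"dx": 0,"dy": 0,"dz": 0,"spin": 0,"grip": 0},{"dx": 0,"dy": 0,"dz": 0,"spin": 0,"grip": 0},{"dx": 0,"dy": 0,"dz": 0,"spin": 0,"grip": 0},{"dx": 0,"dy": 0,"dz": 0,"spin": 0,"grip": 0},{"dx": 0,"dy": 0,"dz": 0,"spin": 0,"grip": 0},{"dx": 0,"dy": 0,"dz": 0,"spin": 0,"grip": 0},{"dx": 0,"dy": 0,"dz": 0.3,"spin": 0,"grip": 0},{"dx": 0,"dy": 0,"dz": 1,"spin": 0,"grip": 0},{"dx": 0,"dy": 0,"dz": 2,"spin": 0,"grip": 0},{"dx": 0,"dy": 0,"dz": 3,"spin": 0,"grip": 0}]}}

```text
time_s: 9.4
tcp_pos: [0.4322, -0.2002, 0.0329]
eef_rot: [180.0, 0.1, -15.0]
contact_force: [0.3, 0.1, -5.6]
gripper_width: 0.0175
```

```bash
cat > look.py <<'E'
from h import *
import sys
def look(n):
    s=st(); c=cal("wrist"); im=r.capture("wrist"); cv2.imwrite(f"pics/{n}.png",im)
    p=np.array(s["tcp_pos"]); y=np.radians(s["eef_rot"][2]); x=np.array([np.cos(y),np.sin(y),0])
    h=p+.1*x; q=proj(h,c)[0]; print("head px",q.round(1)); x0=int(max(0,min(q[0]-100,440)));y0=int(max(0,min(q[1]-75,250)))
    print("crop",x0,y0); cv2.imwrite(f"pics/{n}c.png",cv2.resize(im[y0:y0+150,x0:x0+200],None,fx=4,fy=4,interpolation=2))
    return s,c,im
if __name__=="__main__": look(sys.argv[1])
E
python3 look.py w5
```

```text
{'time_s': 9.4, 'joints': [-1.1203, 15.0055, -37.7253, -0.0239, -37.3349, 76.1868], 'tcp_pos': [0.4322, -0.2002, 0.0329], 'eef_rot': [179.9984, 0.0672, -14.9526], 'contact_force': [0.3209, 0.0727, -5.635], 'moment': [-0.0626, 0.2413, 0.0161], 'gripper_width': 0.0175}
head px [319.9  56.2]
crop 219 0
```

View pics/w5c.png

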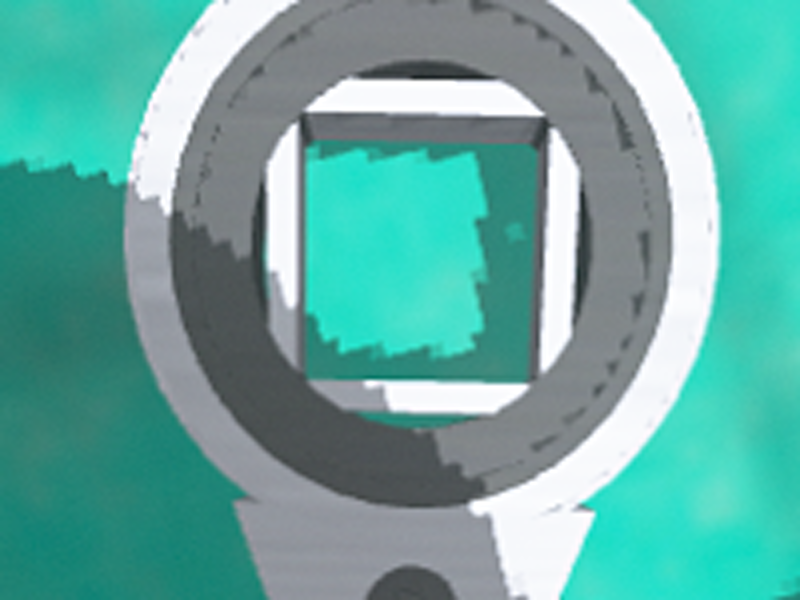

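Crop: the spanner is held level and clear of the bench. The head's outer rim spans x=126–718, and the hole is aligned with the handle. It sits about 4 px right of its predicted place, so the wrist camera has a lateral bias of about 1.7 mm. I'll carry the spanner to above the nut at yaw 42°, where the hole matches the nut's flats.

Emit:
{"api": "servo_tool", "payload": {"targets": [{"dx": 0.5,"dy": 0.3,"dz": 2,"spin": 0.08,"grip": 0},{"dx": 1.5,"dy": 1,"dz": 4.5,"spin": 0.19,"grip": 0},{"dx": 3,"dy": 2.2,"dz": 7,"spin": 0.31,"grip": 0},{"dx": 4.8,"dy": 3.6,"dz": 9,"spin": 0.43,"grip": 0},{"dx": 6.6,"dy": 5,"dz": 9.5,"spin": 0.55,"grip": 0},{"dx": 8.4,"dy": 6.4,"dz": 9.5,"spin": 0.67,"grip": 0},{"dx": 10.2,"dy": 7.8,"dz": 9.5,"spin": 0.79,"grip": 0},{"dx": 11.7,"dy": 9,"dz": 9.5,"spin": 0.91,"grip": 0},{"dx": 12.7,"dy": 9.75,"dz": 9.5,"spin": 1.0,"grip": 0},{"dx": 12.7,"dy": 9.75,"dz": 9.5,"spin": 1.0,"grip": 0}]}}

```text
time_s: 10.28
tcp_pos: [0.5614, -0.1012, 0.1271]
eef_rot: [180.0, -0.0, 42.7]
contact_force: [0.5, -0.9, -4.7]
gripper_width: 0.0172
```

```bash
python3 look.py w6
```

```text
{'time_s': 10.2833, 'joints': [9.416, 15.6601, -20.4031, -0.0163, -53.9154, 123.3378], 'tcp_pos': [0.5614, -0.1012, 0.1271], 'eef_rot': [179.9992, -0.0251, 42.7443], 'contact_force': [0.4883, -0.8616, -4.7366], 'moment': [-0.2368, 0.123, -0.012], 'gripper_width': 0.0172}
head px [320.1  58.5]
crop 220 0
```

View pics/w6c.png

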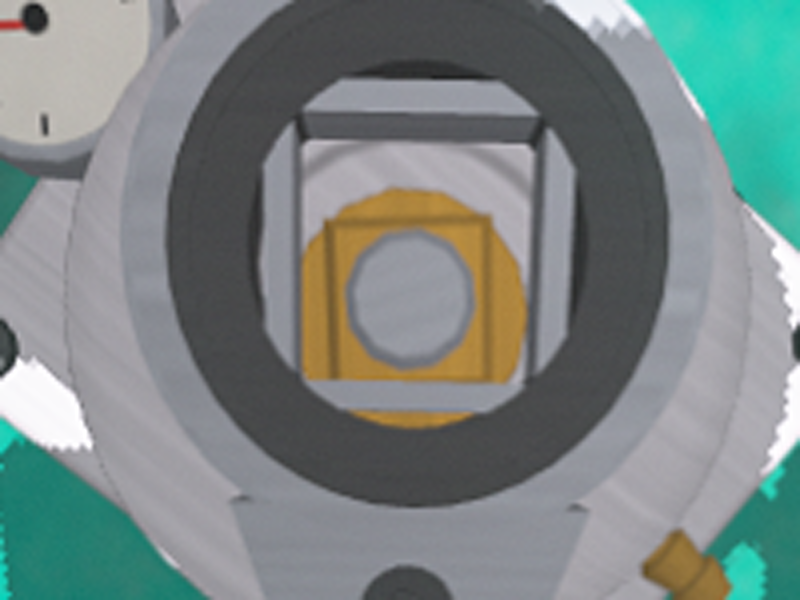

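Crop: through the hole (upper edges x=300–545, y=112–382) the nut's square shows at x=328–490, y=216–380 and the stud at (410,299). The flats are parallel, so the angle is right. Next I'll compute the offset.

```bash
python3 - <<'E'
from h import *
s=st(); c=cal("wrist")
f=lambda x,y,z: onz([x/4+220-.4,y/4-.4],z,c)[0]
for z in(.132,.135,.138):
  P=np.array([f(*p,z) for p in((298,112),(547,115),(538,382),(302,380))]);e=np.roll(P,-1,0)-P
  print(z,P.mean(0).round(4),np.linalg.norm(e,axis=1).round(4),np.degrees(np.arctan2(e[:,1],e[:,0])).round(1)%90)
P=np.array([f(*p,.0925) for p in((328,219),(490,216),(490,380),(332,380))]);e=np.roll(P,-1,0)-P
print(P.mean(0).round(4),np.linalg.norm(e,axis=1).round(4),np.degrees(np.arctan2(e[:,1],e[:,0])).round(1)%90)
print("stud",f(410,299,.104))
for z in(.138,.1395):print("head L R",f(122,235,z),f(712,235,z),np.linalg.norm(f(122,235,z)-f(712,235,z)))
E
```

```text
{'time_s': 10.3333, 'joints': [9.3608, 15.6014, -20.5072, -0.0252, -53.9369, 123.0824], 'tcp_pos': [0.56, -0.1019, 0.1269], 'eef_rot': [-179.9581, 0.027, 42.4284], 'contact_force': [0.4837, 0.0884, -4.2313], 'moment': [-0.2748, 0.3067, -0.0333], 'gripper_width': 0.0174}
0.132 [ 0.6336 -0.0374  0.132 ] [0.0263 0.0269 0.0263 0.0269] [41.8 42.1 42.  42.2]
0.135 [ 0.6333 -0.0376  0.135 ] [0.0258 0.0263 0.0257 0.0264] [41.8 42.1 42.  42.2]
0.138 [ 0.633  -0.0379  0.138 ] [0.0253 0.0258 0.0252 0.0259] [41.8 42.1 42.  42.2]
[ 0.6319 -0.0379  0.0925] [0.022  0.0212 0.0221 0.0208] [43.4 43.6 42.4 43.2]
stud [ 0.63119086 -0.03843395  0.104     ]
head L R [ 0.61316707 -0.01384745  0.138     ] [ 0.6545331  -0.05909619  0.138     ] 0.061307403784860486
head L R [ 0.61321811 -0.01419405  0.1395    ] [ 0.65416122 -0.05898017  0.1395    ] 0.060680601223082636
```

Emit:
{"api": "servo_tool", "payload": {"targets": [{"dx": 0.04,"dy": 0.1,"dz": 0,"spin": 0.025,"grip": 0},{"dx": 0.04,"dy": 0.1,"dz": -0.5,"spin": 0.025,"grip": 0},{"dx": 0.04,"dy": 0.1,"dz": -1,"spin": 0.025,"grip": 0},{"dx": 0.04,"dy": 0.1,"dz": -1.5,"spin": 0.025,"grip": 0},{"dx": 0.04,"dy": 0.1,"dz": -1.8,"spin": 0.025,"grip": 0},{"dx": 0.04,"dy": 0.1,"dz": -2,"spin": 0.025,"grip": 0},{"dx": 0.04,"dy": 0.1,"dz": -2.1,"spin": 0.025,"grip": 0},{"dx": 0.04,"dy": 0.1,"dz": -2.1,"spin": 0.025,"grip": 0},{"dx": 0.04,"dy": 0.1,"dz": -2.1,"spin": 0.025,"grip": 0},{"dx": 0.04,"dy": 0.1,"dz": -2.1,"spin": 0.025,"grip": 0}]}}

```text
time_s: 11.17
tcp_pos: [0.5602, -0.1019, 0.1068]
eef_rot: [180.0, -0.0, 43.8]
contact_force: [0.8, -0.3, -4.7]
gripper_width: 0.0173
```

```bash
python3 look.py w7
```

```text
{'time_s': 11.1667, 'joints': [9.3795, 16.8253, -21.8705, 0.0044, -51.2824, 124.4018], 'tcp_pos': [0.5602, -0.1019, 0.1068], 'eef_rot': [179.9849, -0.016, 43.7841], 'contact_force': [0.7971, -0.3359, -4.717], 'moment': [-0.2028, 0.224, 0.0145], 'gripper_width': 0.0173}
head px [320.1  58.5]
crop 220 0
```

View pics/w7c.png

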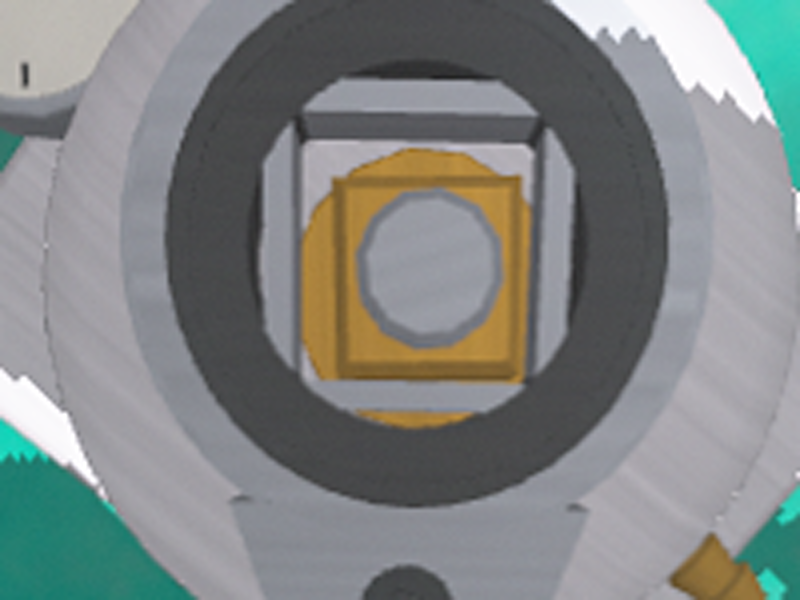

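Crop: the nut's square now spans x=333–520, y=178–380, the stud is at (430,268), and the hole's upper edges are unchanged. I'll recompute the remaining offset.

```bash
python3 - <<'E'
from h import *
s=st(); c=cal("wrist"); 
f=lambda x,y,z: onz([x/4+220-.4,y/4-.4],z,c)[0]
for z in(.113,.117):
  P=np.array([f(*p,z) for p in((298,112),(547,115),(538,382),(302,380))]);print(z,P.mean(0).round(4),np.linalg.norm(P[0]-P[1]))
  # hole lower edges: top y=140, left 302, right 535
P=np.array([f(*p,.0925) for p in((333,178),(520,178),(525,378),(337,378))]);e=np.roll(P,-1,0)-P
print(P.mean(0).round(4),np.linalg.norm(e,axis=1).round(4),np.degrees(np.arctan2(e[:,1],e[:,0])).round(1)%90)
P=np.array([f(*p,.0937) for p in((348,188),(510,188),(510,362),(350,362))]);print("inner",P.mean(0).round(4))
print("stud",f(430,268,.104).round(4))
E
```

```text
{'time_s': 11.2167, 'joints': [9.3795, 16.8237, -21.8708, 0.0038, -51.2797, 124.4019], 'tcp_pos': [0.5602, -0.1019, 0.1068], 'eef_rot': [179.9829, -0.0196, 43.7838], 'contact_force': [-0.3032, -0.3621, -4.5927], 'moment': [-0.2161, 0.1742, 0.0204], 'gripper_width': 0.0173}
0.113 [ 0.6322 -0.0357  0.113 ] 0.026122009516209025
0.117 [ 0.6318 -0.036   0.117 ] 0.025433085503151424
[ 0.6325 -0.0373  0.0925] [0.0225 0.023  0.0236 0.0229] [43.8 46.9 43.8 44.3]
inner [ 0.6327 -0.0371  0.0937]
stud [ 0.6324 -0.0371  0.104 ]
```

Emit:
{"api": "servo_tool", "payload": {"targets": [{"dx": 0.05,"dy": -0.12,"dz": 0,"spin": 0,"grip": 0},{"dx": 0.05,"dy": -0.12,"dz": -0.3,"spin": 0,"grip": 0},{"dx": 0.05,"dy": -0.12,"dz": -0.6,"spin": 0,"grip": 0},{"dx": 0.05,"dy": -0.12,"dz": -0.8,"spin": 0,"grip": 0},{"dx": 0.05,"dy": -0.12,"dz": -1,"spin": 0,"grip": 0},{"dx": 0.05,"dy": -0.12,"dz": -1.2,"spin": 0,"grip": 0},{"dx": 0.05,"dy": -0.12,"dz": -1.4,"spin": 0,"grip": 0},{"dx": 0.05,"dy": -0.12,"dz": -1.6,"spin": 0,"grip": 0},{"dx": 0.05,"dy": -0.12,"dz": -1.7,"spin": 0,"grip": 0},{"dx": 0.05,"dy": -0.12,"dz": -1.7,"spin": 0,"grip": 0}]}}

```text
time_s: 12.05
tcp_pos: [0.5605, -0.1031, 0.0893]
eef_rot: [-180.0, 0.0, 43.8]
contact_force: [0.2, -0.0, -5.0]
gripper_width: 0.0172
```

No contact force with the underside 7 mm below the nut's top, so the ring has gone on. I'll continue down.

Emit:
{"api": "servo_tool", "payload": {"targets": [{"dx": 0,"dy": 0,"dz": -0.2,"spin": 0,"grip": 0},{"dx": 0,"dy": 0,"dz": -0.4,"spin": 0,"grip": 0},{"dx": 0,"dy": 0,"dz": -0.6,"spin": 0,"grip": 0},{"dx": 0,"dy": 0,"dz": -0.8,"spin": 0,"grip": 0},{"dx": 0,"dy": 0,"dz": -0.95,"spin": 0,"grip": 0},{"dx": 0,"dy": 0,"dz": -1.1,"spin": 0,"grip": 0},{"dx": 0,"dy": 0,"dz": -1.2,"spin": 0,"grip": 0},{"dx": 0,"dy": 0,"dz": -1.3,"spin": 0,"grip": 0},{"dx": 0,"dy": 0,"dz": -1.35,"spin": 0,"grip": 0},{"dx": 0,"dy": 0,"dz": -1.35,"spin": 0,"grip": 0}]}}

```text
time_s: 12.88
tcp_pos: [0.5605, -0.1031, 0.076]
eef_rot: [-180.0, 0.0, 43.8]
contact_force: [0.5, 0.9, -5.3]
gripper_width: 0.0174
```

```bash
python3 look.py w8
```

```text
{'time_s': 12.8833, 'joints': [9.2442, 18.9548, -23.6399, -0.0, -47.4118, 124.5372], 'tcp_pos': [0.5605, -0.1031, 0.076], 'eef_rot': [-179.9964, 0.0053, 43.7813], 'contact_force': [0.5059, 0.8539, -5.3059], 'moment': [-0.247, 0.0973, 0.042], 'gripper_width': 0.0174}
head px [320.1  58.5]
crop 220 0
```

Emit:
{"api": "servo_tool", "payload": {"targets": [{"dx": 0,"dy": 0,"dz": -0.03,"spin": 0,"grip": 0},{"dx": 0,"dy": 0,"dz": -0.06,"spin": 0,"grip": 0},{"dx": 0,"dy": 0,"dz": -0.09,"spin": 0,"grip": 0},{"dx": 0,"dy": 0,"dz": -0.12,"spin": 0,"grip": 0},{"dx": 0,"dy": 0,"dz": -0.15,"spin": 0,"grip": 0},{"dx": 0,"dy": 0,"dz": -0.15,"spin": 0,"grip": 0},{"dx": 0,"dy": 0,"dz": -0.15,"spin": 0,"grip": 0},{"dx": 0,"dy": 0,"dz": -0.15,"spin": 0,"grip": 0},{"dx": 0,"dy": 0,"dz": -0.15,"spin": 0,"grip": 0},{"dx": 0,"dy": 0,"dz": -0.15,"spin": 0,"grip": 0}]}}

```text
time_s: 13.77
tcp_pos: [0.5606, -0.1031, 0.0746]
eef_rot: [180.0, -0.0, 43.8]
contact_force: [0.2, 0.2, -2.6]
gripper_width: 0.0169
```

View pics/w8c.png

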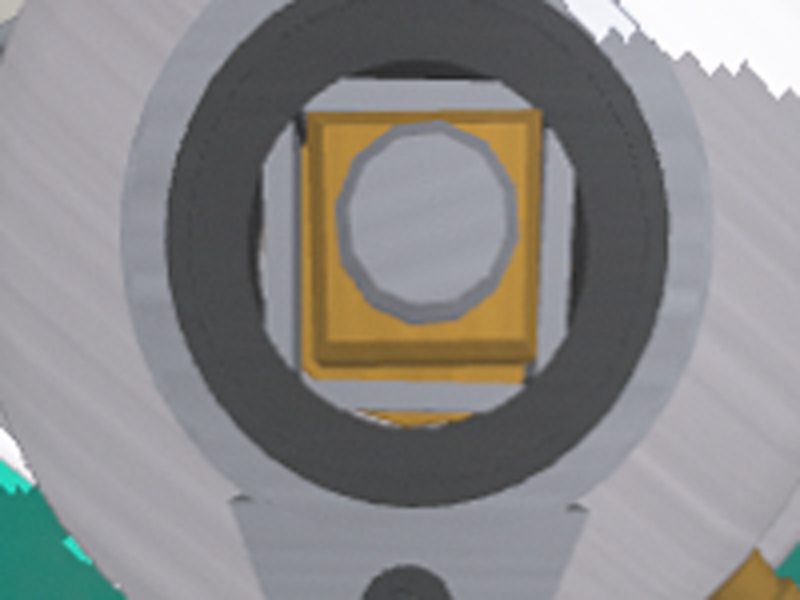

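Crop: the nut fills the hole nicely, with its square at x=303–541 inside the hole's 300–545. The collar has started to carry weight (Fz went from -5.3 to -2.6 N), so the ring is seated. Now I'll compute the arc for the strokes.

```bash
cat > arc.py <<'E'
import sys; from h import *
# usage: arc.py total_rad dz_total_cm nrows ; centre from file C.npy, commanded yaw/pos assumed = start
C=np.array([.6317,-.0349]); d=.0985
def arc(phi0,tot,dz,n=10):
    for k in range(1,11):
        t=min(k/n,1); a=tot*t
        s=-d*np.array([np.cos(phi0+a)-np.cos(phi0),np.sin(phi0+a)-np.sin(phi0)])*100
        print('{"dx": %.2f, "dy": %.2f, "dz": %.2f, "spin": %.3f, "grip": 0},'%(s[0],s[1],dz*t,a),end=" ")
    print()
def torque(n=6):
    T=[]
    for _ in range(n):
        s=r.get_state(); p=np.array(s["tcp_pos"])[:2]-C; F=np.array(s["contact_force"]); M=s["moment"][2]
        y=np.radians(s["eef_rot"][2]); u=np.array([np.cos(y),np.sin(y)]); v=np.array([-u[1],u[0]])
        T.append([M+p[0]*F[1]-p[1]*F[0],M,F[:2]@u,F[:2]@v,F[2]]); r.capture("wrist")
    T=np.array(T); print("tau_C(on tool), Mz, Frad, Ftan, Fz",T.mean(0).round(3),"sd",T.std(0).round(3))
    p=np.array(s["tcp_pos"]); print("t",s["time_s"],"yaw",round(s["eef_rot"][2],2),"tcp",p.round(4),"centre",(p[:2]+d*u).round(4),"w",round(s["gripper_width"],4))
    return s
if __name__=="__main__":
    if len(sys.argv)>1: 
        s=torque(int(sys.argv[1])); arc(float(sys.argv[4]) if len(sys.argv)>4 else np.radians(s["eef_rot"][2]),float(sys.argv[2]),float(sys.argv[3]))
E
python3 arc.py 4 -1.1 -0.12
```

```text
tau_C(on tool), Mz, Frad, Ftan, Fz [ 0.05   0.038 -0.903 -0.129 -2.683] sd [0.032 0.025 0.707 0.143 0.285]
t 13.9167 yaw 43.79 tcp [ 0.5606 -0.1031  0.0746] centre [ 0.6317 -0.0349] w 0.017
{"dx": -0.71, "dy": 0.82, "dz": -0.01, "spin": -0.110, "grip": 0}, {"dx": -1.32, "dy": 1.72, "dz": -0.02, "spin": -0.220, "grip": 0}, {"dx": -1.82, "dy": 2.67, "dz": -0.04, "spin": -0.330, "grip": 0}, {"dx": -2.23, "dy": 3.68, "dz": -0.05, "spin": -0.440, "grip": 0}, {"dx": -2.51, "dy": 4.72, "dz": -0.06, "spin": -0.550, "grip": 0}, {"dx": -2.69, "dy": 5.79, "dz": -0.07, "spin": -0.660, "grip": 0}, {"dx": -2.74, "dy": 6.87, "dz": -0.08, "spin": -0.770, "grip": 0}, {"dx": -2.67, "dy": 7.95, "dz": -0.10, "spin": -0.880, "grip": 0}, {"dx": -2.49, "dy": 9.02, "dz": -0.11, "spin": -0.990, "grip": 0}, {"dx": -2.19, "dy": 10.06, "dz": -0.12, "spin": -1.100, "grip": 0},
```

Emit:
{"api": "servo_tool", "payload": {"targets": [{"dx": -0.71,"dy": 0.82,"dz": -0.02,"spin": -0.11,"grip": 0},{"dx": -1.32,"dy": 1.72,"dz": -0.04,"spin": -0.22,"grip": 0},{"dx": -1.82,"dy": 2.67,"dz": -0.06,"spin": -0.33,"grip": 0},{"dx": -2.23,"dy": 3.68,"dz": -0.08,"spin": -0.44,"grip": 0},{"dx": -2.51,"dy": 4.72,"dz": -0.1,"spin": -0.55,"grip": 0},{"dx": -2.69,"dy": 5.79,"dz": -0.1,"spin": -0.66,"grip": 0},{"dx": -2.74,"dy": 6.87,"dz": -0.1,"spin": -0.77,"grip": 0},{"dx": -2.67,"dy": 7.95,"dz": -0.1,"spin": -0.88,"grip": 0},{"dx": -2.49,"dy": 9.02,"dz": -0.11,"spin": -0.99,"grip": 0},{"dx": -2.19,"dy": 10.06,"dz": -0.12,"spin": -1.1,"grip": 0}]}}

```text
time_s: 14.8
tcp_pos: [0.5426, -0.0019, 0.0749]
eef_rot: [-179.8, -0.4, -19.5]
contact_force: [11.1, -10.0, -5.5]
gripper_width: 0.0175
```

```bash
python3 arc.py 4 -0.8 -0.05
```

```text
tau_C(on tool), Mz, Frad, Ftan, Fz [ 0.098 -0.362 12.545 -5.06  -4.749] sd [0.118 0.045 1.066 0.817 0.528]
t 14.95 yaw -19.22 tcp [ 0.5424 -0.0021  0.0747] centre [ 0.6354 -0.0345] w 0.0169
{"dx": 0.29, "dy": 0.73, "dz": -0.01, "spin": -0.080, "grip": 0}, {"dx": 0.64, "dy": 1.44, "dz": -0.01, "spin": -0.160, "grip": 0}, {"dx": 1.04, "dy": 2.12, "dz": -0.01, "spin": -0.240, "grip": 0}, {"dx": 1.49, "dy": 2.76, "dz": -0.02, "spin": -0.320, "grip": 0}, {"dx": 2.00, "dy": 3.37, "dz": -0.03, "spin": -0.400, "grip": 0}, {"dx": 2.55, "dy": 3.93, "dz": -0.03, "spin": -0.480, "grip": 0}, {"dx": 3.14, "dy": 4.45, "dz": -0.03, "spin": -0.560, "grip": 0}, {"dx": 3.78, "dy": 4.91, "dz": -0.04, "spin": -0.640, "grip": 0}, {"dx": 4.45, "dy": 5.33, "dz": -0.05, "spin": -0.720, "grip": 0}, {"dx": 5.15, "dy": 5.69, "dz": -0.05, "spin": -0.800, "grip": 0},
```

The radial pull shows the head sits slightly sideways of the jaw centre, so the camera's nut centre (0.6326, -0.0371) was right without my bias correction. I'll use that centre with d≈0.0975 and a 1.7° offset, and track the commanded pose.

```bash
cat > arc.py <<'E'
import sys,json,os; from h import *
C=np.array([.6326,-.0371]); d=.0975; B=.03
F="cmd.json"
def torque(n=4):
    T=[]
    for _ in range(n):
        s=r.get_state(); p=np.array(s["tcp_pos"])[:2]-C; f=np.array(s["contact_force"]); M=s["moment"][2]
        y=np.radians(s["eef_rot"][2]); a=y-B; u=np.array([np.cos(a),np.sin(a)]); v=np.array([-u[1],u[0]])
        T.append([M+p[0]*f[1]-p[1]*f[0],M,f[:2]@u,f[:2]@v,f[2]]); r.capture("wrist")
    T=np.array(T); print("tau,Mz,Frad,Ftan,Fz",T.mean(0).round(3),"sd",T.std(0).round(2))
    p=np.array(s["tcp_pos"]); print("t",s["time_s"],"yaw",round(s["eef_rot"][2],2),"tcp",p.round(4),"d,ang-yaw",round(np.linalg.norm(p[:2]-C),4),round(np.degrees(np.arctan2(*(C-p[:2])[::-1])-y),2))
def arc(end,z,n=10):   # end yaw (rad), end z; rounded rows; keeps the commanded pose
    x,y,z0,a0=json.load(open(F))
    for k in range(1,11):
        t=min(k/n,1); a=a0+(end-a0)*t-B
        q=C-d*np.array([np.cos(a),np.sin(a)])
        row=[round((q[0]-x)*100,2),round((q[1]-y)*100,2),round((z-z0)*t*100,2),round((end-a0)*t,3)]
        print('{"dx": %g, "dy": %g, "dz": %g, "spin": %g, "grip": 0},'%tuple(row),end=" ")
    json.dump([x+row[0]/100,y+row[1]/100,z0+row[2]/100,a0+row[3]],open(F,"w")); print()
if __name__=="__main__":
    torque(int(sys.argv[1]))
    if len(sys.argv)>2: arc(float(sys.argv[2]),float(sys.argv[3]),int(sys.argv[4]) if len(sys.argv)>4 else 10)
E
echo '[0.5387,-0.0025,0.0734,-0.3356]' > cmd.json
python3 arc.py 1 -1.1 0.0732
```

```text
tau,Mz,Frad,Ftan,Fz [ 0.182 -0.34  11.514 -5.432 -4.768] sd [0. 0. 0. 0. 0.]
t 15.0 yaw -19.18 tcp [ 0.5423 -0.0023  0.0747] d,ang-yaw 0.0968 -1.87
{"dx": 0.58, "dy": 0.71, "dz": -0, "spin": -0.076, "grip": 0}, {"dx": 0.92, "dy": 1.37, "dz": -0, "spin": -0.153, "grip": 0}, {"dx": 1.32, "dy": 2, "dz": -0.01, "spin": -0.229, "grip": 0}, {"dx": 1.76, "dy": 2.61, "dz": -0.01, "spin": -0.306, "grip": 0}, {"dx": 2.24, "dy": 3.17, "dz": -0.01, "spin": -0.382, "grip": 0}, {"dx": 2.77, "dy": 3.7, "dz": -0.01, "spin": -0.459, "grip": 0}, {"dx": 3.33, "dy": 4.18, "dz": -0.01, "spin": -0.535, "grip": 0}, {"dx": 3.94, "dy": 4.62, "dz": -0.02, "spin": -0.612, "grip": 0}, {"dx": 4.57, "dy": 5.01, "dz": -0.02, "spin": -0.688, "grip": 0}, {"dx": 5.23, "dy": 5.36, "dz": -0.02, "spin": -0.764, "grip": 0},
```

Emit:
{"api": "servo_tool", "payload": {"targets": [{"dx": 0.58,"dy": 0.71,"dz": 0,"spin": -0.076,"grip": 0},{"dx": 0.92,"dy": 1.37,"dz": 0,"spin": -0.153,"grip": 0},{"dx": 1.32,"dy": 2,"dz": -0.01,"spin": -0.229,"grip": 0},{"dx": 1.76,"dy": 2.61,"dz": -0.01,"spin": -0.306,"grip": 0},{"dx": 2.24,"dy": 3.17,"dz": -0.01,"spin": -0.382,"grip": 0},{"dx": 2.77,"dy": 3.7,"dz": -0.01,"spin": -0.459,"grip": 0},{"dx": 3.33,"dy": 4.18,"dz": -0.01,"spin": -0.535,"grip": 0},{"dx": 3.94,"dy": 4.62,"dz": -0.02,"spin": -0.612,"grip": 0},{"dx": 4.57,"dy": 5.01,"dz": -0.02,"spin": -0.688,"grip": 0},{"dx": 5.23,"dy": 5.36,"dz": -0.02,"spin": -0.764,"grip": 0}]}}

```text
time_s: 15.88
tcp_pos: [0.5917, 0.0501, 0.0735]
eef_rot: [180.0, -0.1, -63.2]
contact_force: [2.5, -9.0, -2.5]
gripper_width: 0.017
```

```bash
python3 arc.py 5
```

```text
tau,Mz,Frad,Ftan,Fz [ 0.014 -0.106  7.23  -1.257 -2.107] sd [0.12 0.07 1.22 0.88 0.53]
t 16.0833 yaw -63.02 tcp [0.5916 0.0501 0.0733] d,ang-yaw 0.0963 -1.78
```

```bash
sed -i 's/d=.0975/d=.0957/' arc.py; python3 -c "
from arc import *
arc(0.0,.0732); arc(1.1,.0732)"
```

```text
{"dx": -0.85, "dy": -0.67, "dz": 0, "spin": 0.11, "grip": 0}, {"dx": -1.72, "dy": -1.27, "dz": 0, "spin": 0.22, "grip": 0}, {"dx": -2.51, "dy": -1.96, "dz": 0, "spin": 0.33, "grip": 0}, {"dx": -3.22, "dy": -2.73, "dz": 0, "spin": 0.44, "grip": 0}, {"dx": -3.85, "dy": -3.58, "dz": 0, "spin": 0.55, "grip": 0}, {"dx": -4.37, "dy": -4.49, "dz": 0, "spin": 0.66, "grip": 0}, {"dx": -4.8, "dy": -5.45, "dz": 0, "spin": 0.77, "grip": 0}, {"dx": -5.11, "dy": -6.45, "dz": 0, "spin": 0.88, "grip": 0}, {"dx": -5.32, "dy": -7.48, "dz": 0, "spin": 0.99, "grip": 0}, {"dx": -5.41, "dy": -8.53, "dz": 0, "spin": 1.1, "grip": 0}, 
{"dx": 0.03, "dy": -1.06, "dz": 0, "spin": 0.11, "grip": 0}, {"dx": 0.17, "dy": -2.1, "dz": 0, "spin": 0.22, "grip": 0}, {"dx": 0.43, "dy": -3.12, "dz": 0, "spin": 0.33, "grip": 0}, {"dx": 0.79, "dy": -4.11, "dz": 0, "spin": 0.44, "grip": 0}, {"dx": 1.27, "dy": -5.05, "dz": 0, "spin": 0.55, "grip": 0}, {"dx": 1.84, "dy": -5.93, "dz": 0, "spin": 0.66, "grip": 0}, {"dx": 2.5, "dy": -6.74, "dz": 0, "spin": 0.77, "grip": 0}, {"dx": 3.25, "dy": -7.48, "dz": 0, "spin": 0.88, "grip": 0}, {"dx": 4.08, "dy": -8.13, "dz": 0, "spin": 0.99, "grip": 0}, {"dx": 4.98, "dy": -8.68, "dz": 0, "spin": 1.1, "grip": 0},
```

Emit:
{"api": "servo_tool", "payload": {"targets": [{"dx": -0.85,"dy": -0.67,"dz": 0,"spin": 0.11,"grip": 0},{"dx": -1.72,"dy": -1.27,"dz": 0,"spin": 0.22,"grip": 0},{"dx": -2.51,"dy": -1.96,"dz": 0,"spin": 0.33,"grip": 0},{"dx": -3.22,"dy": -2.73,"dz": 0,"spin": 0.44,"grip": 0},{"dx": -3.85,"dy": -3.58,"dz": 0,"spin": 0.55,"grip": 0},{"dx": -4.37,"dy": -4.49,"dz": 0,"spin": 0.66,"grip": 0},{"dx": -4.8,"dy": -5.45,"dz": 0,"spin": 0.77,"grip": 0},{"dx": -5.11,"dy": -6.45,"dz": 0,"spin": 0.88,"grip": 0},{"dx": -5.32,"dy": -7.48,"dz": 0,"spin": 0.99,"grip": 0},{"dx": -5.41,"dy": -8.53,"dz": 0,"spin": 1.1,"grip": 0}]}}

```text
time_s: 16.97
tcp_pos: [0.5362, -0.0348, 0.0733]
eef_rot: [180.0, 0.0, 0.3]
contact_force: [0.0, -2.0, -2.3]
gripper_width: 0.0169
```

```bash
python3 arc.py 2
```

```text
tau,Mz,Frad,Ftan,Fz [ 0.039 -0.185 -0.993 -2.326 -2.153] sd [0.09 0.06 1.08 0.33 0.17]
t 17.0167 yaw 0.8 tcp [ 0.5363 -0.0361  0.0733] d,ang-yaw 0.0963 -1.41
```

Emit:
{"api": "servo_tool", "payload": {"targets": [{"dx": 0.03,"dy": -1.06,"dz": 0,"spin": 0.11,"grip": 0},{"dx": 0.17,"dy": -2.1,"dz": 0,"spin": 0.22,"grip": 0},{"dx": 0.43,"dy": -3.12,"dz": 0,"spin": 0.33,"grip": 0},{"dx": 0.79,"dy": -4.11,"dz": 0,"spin": 0.44,"grip": 0},{"dx": 1.27,"dy": -5.05,"dz": 0,"spin": 0.55,"grip": 0},{"dx": 1.84,"dy": -5.93,"dz": 0,"spin": 0.66,"grip": 0},{"dx": 2.5,"dy": -6.74,"dz": 0,"spin": 0.77,"grip": 0},{"dx": 3.25,"dy": -7.48,"dz": 0,"spin": 0.88,"grip": 0},{"dx": 4.08,"dy": -8.13,"dz": 0,"spin": 0.99,"grip": 0},{"dx": 4.98,"dy": -8.68,"dz": 0,"spin": 1.1,"grip": 0}]}}

```text
time_s: 17.9
tcp_pos: [0.5863, -0.1223, 0.0732]
eef_rot: [-180.0, 0.1, 63.2]
contact_force: [-0.4, -4.0, -3.4]
gripper_width: 0.0172
```

```bash
python3 arc.py 5
```

```text
tau,Mz,Frad,Ftan,Fz [ 0.055 -0.105 -5.771 -1.699 -1.069] sd [0.2  0.07 1.26 1.58 1.22]
t 18.1 yaw 62.89 tcp [ 0.5866 -0.122   0.073 ] d,ang-yaw 0.0966 -1.33
```

```bash
sed -i 's/d=.0957/d=.0962/;s/-.0371\]/-.0380]/' arc.py; python3 -c "
from arc import *
arc(0.0,.0727); arc(-1.1,.0722)"
```

```text
{"dx": -0.92, "dy": 0.42, "dz": -0.01, "spin": -0.11, "grip": 0}, {"dx": -1.76, "dy": 1.07, "dz": -0.01, "spin": -0.22, "grip": 0}, {"dx": -2.51, "dy": 1.81, "dz": -0.02, "spin": -0.33, "grip": 0}, {"dx": -3.18, "dy": 2.63, "dz": -0.02, "spin": -0.44, "grip": 0}, {"dx": -3.76, "dy": 3.52, "dz": -0.03, "spin": -0.55, "grip": 0}, {"dx": -4.23, "dy": 4.46, "dz": -0.03, "spin": -0.66, "grip": 0}, {"dx": -4.6, "dy": 5.46, "dz": -0.04, "spin": -0.77, "grip": 0}, {"dx": -4.86, "dy": 6.48, "dz": -0.04, "spin": -0.88, "grip": 0}, {"dx": -5, "dy": 7.53, "dz": -0.05, "spin": -0.99, "grip": 0}, {"dx": -5.03, "dy": 8.59, "dz": -0.05, "spin": -1.1, "grip": 0}, 
{"dx": 0.09, "dy": 1.05, "dz": -0.01, "spin": -0.11, "grip": 0}, {"dx": 0.3, "dy": 2.09, "dz": -0.01, "spin": -0.22, "grip": 0}, {"dx": 0.62, "dy": 3.1, "dz": -0.02, "spin": -0.33, "grip": 0}, {"dx": 1.04, "dy": 4.06, "dz": -0.02, "spin": -0.44, "grip": 0}, {"dx": 1.57, "dy": 4.98, "dz": -0.03, "spin": -0.55, "grip": 0}, {"dx": 2.2, "dy": 5.83, "dz": -0.03, "spin": -0.66, "grip": 0}, {"dx": 2.92, "dy": 6.61, "dz": -0.04, "spin": -0.77, "grip": 0}, {"dx": 3.72, "dy": 7.3, "dz": -0.04, "spin": -0.88, "grip": 0}, {"dx": 4.58, "dy": 7.91, "dz": -0.05, "spin": -0.99, "grip": 0}, {"dx": 5.52, "dy": 8.41, "dz": -0.05, "spin": -1.1, "grip": 0},
```

Emit:
{"api": "servo_tool", "payload": {"targets": [{"dx": -0.92,"dy": 0.42,"dz": -0.01,"spin": -0.11,"grip": 0},{"dx": -1.76,"dy": 1.07,"dz": -0.01,"spin": -0.22,"grip": 0},{"dx": -2.51,"dy": 1.81,"dz": -0.02,"spin": -0.33,"grip": 0},{"dx": -3.18,"dy": 2.63,"dz": -0.02,"spin": -0.44,"grip": 0},{"dx": -3.76,"dy": 3.52,"dz": -0.03,"spin": -0.55,"grip": 0},{"dx": -4.23,"dy": 4.46,"dz": -0.03,"spin": -0.66,"grip": 0},{"dx": -4.6,"dy": 5.46,"dz": -0.04,"spin": -0.77,"grip": 0},{"dx": -4.86,"dy": 6.48,"dz": -0.04,"spin": -0.88,"grip": 0},{"dx": -5,"dy": 7.53,"dz": -0.05,"spin": -0.99,"grip": 0},{"dx": -5.03,"dy": 8.59,"dz": -0.05,"spin": -1.1,"grip": 0}]}}

```text
time_s: 18.98
tcp_pos: [0.5362, -0.0345, 0.0729]
eef_rot: [180.0, -0.0, -0.4]
contact_force: [0.2, -3.0, -2.1]
gripper_width: 0.0174
```

```bash
python3 arc.py 6
```

```text
tau,Mz,Frad,Ftan,Fz [ 0.027 -0.161 -0.693 -1.948 -1.292] sd [0.11 0.05 0.77 1.05 0.49]
t 19.2333 yaw 0.17 tcp [ 0.5362 -0.0352  0.0727] d,ang-yaw 0.0964 -1.83
```

Emit:
{"api": "servo_tool", "payload": {"targets": [{"dx": 0.09,"dy": 1.05,"dz": -0.01,"spin": -0.11,"grip": 0},{"dx": 0.3,"dy": 2.09,"dz": -0.01,"spin": -0.22,"grip": 0},{"dx": 0.62,"dy": 3.1,"dz": -0.02,"spin": -0.33,"grip": 0},{"dx": 1.04,"dy": 4.06,"dz": -0.02,"spin": -0.44,"grip": 0},{"dx": 1.57,"dy": 4.98,"dz": -0.03,"spin": -0.55,"grip": 0},{"dx": 2.2,"dy": 5.83,"dz": -0.03,"spin": -0.66,"grip": 0},{"dx": 2.92,"dy": 6.61,"dz": -0.04,"spin": -0.77,"grip": 0},{"dx": 3.72,"dy": 7.3,"dz": -0.04,"spin": -0.88,"grip": 0},{"dx": 4.58,"dy": 7.91,"dz": -0.05,"spin": -0.99,"grip": 0},{"dx": 5.52,"dy": 8.41,"dz": -0.05,"spin": -1.1,"grip": 0}]}}

```text
time_s: 20.12
tcp_pos: [0.5905, 0.0491, 0.0718]
eef_rot: [179.9, 0.1, -63.2]
contact_force: [-6.1, 0.8, 0.7]
gripper_width: 0.017
```

```bash
python3 arc.py 6; python3 -c "
from look import *
look('w9')
a=cv2.imread('pics/w8c.png');b=cv2.imread('pics/w9c.png')
cv2.imwrite('pics/w9d.png',np.hstack([a[::2,::2],b[::2,::2]]))"
```

```text
tau,Mz,Frad,Ftan,Fz [ 0.528  0.118 -5.087 -4.258  1.179] sd [0.17 0.11 0.85 0.76 0.53]
t 20.3667 yaw -62.87 tcp [0.5908 0.0491 0.0718] d,ang-yaw 0.0967 -1.48
{'time_s': 20.4167, 'joints': [23.5948, 21.1297, -20.8174, -0.0805, -48.1245, 3.5896], 'tcp_pos': [0.5907, 0.0492, 0.0718], 'eef_rot': [179.9322, 0.0642, -62.8694], 'contact_force': [-4.276, 3.4871, 0.9946], 'moment': [1.1162, 1.9915, 0.1194], 'gripper_width': 0.0172}
head px [318.2  55.3]
crop 218 0
```

The torque is now about 0.53 N m, so the nut is bearing. I'll make one more return stroke and then tighten under control.

```bash
python3 -c "
from arc import *
arc(-.25,.0722); arc(.6,.0722)"
```

```text
{"dx": -0.73, "dy": -0.38, "dz": 0, "spin": 0.085, "grip": 0}, {"dx": -1.42, "dy": -0.82, "dz": 0, "spin": 0.17, "grip": 0}, {"dx": -2.07, "dy": -1.32, "dz": 0, "spin": 0.255, "grip": 0}, {"dx": -2.67, "dy": -1.87, "dz": 0, "spin": 0.34, "grip": 0}, {"dx": -3.23, "dy": -2.47, "dz": 0, "spin": 0.425, "grip": 0}, {"dx": -3.73, "dy": -3.11, "dz": 0, "spin": 0.51, "grip": 0}, {"dx": -4.18, "dy": -3.8, "dz": 0, "spin": 0.595, "grip": 0}, {"dx": -4.56, "dy": -4.52, "dz": 0, "spin": 0.68, "grip": 0}, {"dx": -4.89, "dy": -5.27, "dz": 0, "spin": 0.765, "grip": 0}, {"dx": -5.15, "dy": -6.04, "dz": 0, "spin": 0.85, "grip": 0}, 
{"dx": -0.19, "dy": -0.8, "dz": 0, "spin": 0.085, "grip": 0}, {"dx": -0.31, "dy": -1.61, "dz": 0, "spin": 0.17, "grip": 0}, {"dx": -0.37, "dy": -2.42, "dz": 0, "spin": 0.255, "grip": 0}, {"dx": -0.35, "dy": -3.24, "dz": 0, "spin": 0.34, "grip": 0}, {"dx": -0.27, "dy": -4.05, "dz": 0, "spin": 0.425, "grip": 0}, {"dx": -0.12, "dy": -4.85, "dz": 0, "spin": 0.51, "grip": 0}, {"dx": 0.1, "dy": -5.64, "dz": 0, "spin": 0.595, "grip": 0}, {"dx": 0.39, "dy": -6.41, "dz": 0, "spin": 0.68, "grip": 0}, {"dx": 0.74, "dy": -7.15, "dz": 0, "spin": 0.765, "grip": 0}, {"dx": 1.15, "dy": -7.85, "dz": 0, "spin": 0.85, "grip": 0},
```

Emit:
{"api": "servo_tool", "payload": {"targets": [{"dx": -0.73,"dy": -0.38,"dz": 0,"spin": 0.085,"grip": 0},{"dx": -1.42,"dy": -0.82,"dz": 0,"spin": 0.17,"grip": 0},{"dx": -2.07,"dy": -1.32,"dz": 0,"spin": 0.255,"grip": 0},{"dx": -2.67,"dy": -1.87,"dz": 0,"spin": 0.34,"grip": 0},{"dx": -3.23,"dy": -2.47,"dz": 0,"spin": 0.425,"grip": 0},{"dx": -3.73,"dy": -3.11,"dz": 0,"spin": 0.51,"grip": 0},{"dx": -4.18,"dy": -3.8,"dz": 0,"spin": 0.595,"grip": 0},{"dx": -4.56,"dy": -4.52,"dz": 0,"spin": 0.68,"grip": 0},{"dx": -4.89,"dy": -5.27,"dz": 0,"spin": 0.765,"grip": 0},{"dx": -5.15,"dy": -6.04,"dz": 0,"spin": 0.85,"grip": 0}]}}

```text
time_s: 21.3
tcp_pos: [0.5398, -0.0119, 0.0722]
eef_rot: [-180.0, -0.0, -13.9]
contact_force: [-1.3, 0.2, -1.5]
gripper_width: 0.0172
```

Emit:
{"api": "servo_tool", "payload": {"targets": [{"dx": -0.19,"dy": -0.8,"dz": 0,"spin": 0.085,"grip": 0},{"dx": -0.31,"dy": -1.61,"dz": 0,"spin": 0.17,"grip": 0},{"dx": -0.37,"dy": -2.42,"dz": 0,"spin": 0.255,"grip": 0},{"dx": -0.35,"dy": -3.24,"dz": 0,"spin": 0.34,"grip": 0},{"dx": -0.27,"dy": -4.05,"dz": 0,"spin": 0.425,"grip": 0},{"dx": -0.12,"dy": -4.85,"dz": 0,"spin": 0.51,"grip": 0},{"dx": 0.1,"dy": -5.64,"dz": 0,"spin": 0.595,"grip": 0},{"dx": 0.39,"dy": -6.41,"dz": 0,"spin": 0.68,"grip": 0},{"dx": 0.74,"dy": -7.15,"dz": 0,"spin": 0.765,"grip": 0},{"dx": 1.15,"dy": -7.85,"dz": 0,"spin": 0.85,"grip": 0}]}}

```text
time_s: 22.13
tcp_pos: [0.5519, -0.0908, 0.0723]
eef_rot: [180.0, -0.0, 34.8]
contact_force: [-0.1, 0.2, -1.8]
gripper_width: 0.0169
```

```bash
python3 arc.py 6 -0.1 .0720
```

```text
tau,Mz,Frad,Ftan,Fz [ 0.005 -0.043 -0.996 -0.507 -1.125] sd [0.1  0.06 0.53 0.65 0.42]
t 22.3833 yaw 34.29 tcp [ 0.5515 -0.0901  0.0722] d,ang-yaw 0.0963 -1.58
{"dx": -0.34, "dy": 0.57, "dz": -0, "spin": -0.07, "grip": 0}, {"dx": -0.64, "dy": 1.18, "dz": -0, "spin": -0.14, "grip": 0}, {"dx": -0.9, "dy": 1.8, "dz": -0.01, "spin": -0.21, "grip": 0}, {"dx": -1.12, "dy": 2.44, "dz": -0.01, "spin": -0.28, "grip": 0}, {"dx": -1.29, "dy": 3.09, "dz": -0.01, "spin": -0.35, "grip": 0}, {"dx": -1.41, "dy": 3.75, "dz": -0.01, "spin": -0.42, "grip": 0}, {"dx": -1.49, "dy": 4.42, "dz": -0.01, "spin": -0.49, "grip": 0}, {"dx": -1.52, "dy": 5.09, "dz": -0.02, "spin": -0.56, "grip": 0}, {"dx": -1.5, "dy": 5.77, "dz": -0.02, "spin": -0.63, "grip": 0}, {"dx": -1.44, "dy": 6.44, "dz": -0.02, "spin": -0.7, "grip": 0},
```

Emit:
{"api": "servo_tool", "payload": {"targets": [{"dx": -0.34,"dy": 0.57,"dz": 0,"spin": -0.07,"grip": 0},{"dx": -0.64,"dy": 1.18,"dz": 0,"spin": -0.14,"grip": 0},{"dx": -0.9,"dy": 1.8,"dz": -0.01,"spin": -0.21,"grip": 0},{"dx": -1.12,"dy": 2.44,"dz": -0.01,"spin": -0.28,"grip": 0},{"dx": -1.29,"dy": 3.09,"dz": -0.01,"spin": -0.35,"grip": 0},{"dx": -1.41,"dy": 3.75,"dz": -0.01,"spin": -0.42,"grip": 0},{"dx": -1.49,"dy": 4.42,"dz": -0.01,"spin": -0.49,"grip": 0},{"dx": -1.52,"dy": 5.09,"dz": -0.02,"spin": -0.56,"grip": 0},{"dx": -1.5,"dy": 5.77,"dz": -0.02,"spin": -0.63,"grip": 0},{"dx": -1.44,"dy": 6.44,"dz": -0.02,"spin": -0.7,"grip": 0}]}}

```text
time_s: 23.27
tcp_pos: [0.5368, -0.0261, 0.0722]
eef_rot: [179.9, 0.0, -5.9]
contact_force: [0.7, -8.8, -1.0]
gripper_width: 0.0169
```

```bash
python3 arc.py 8
```

```text
tau,Mz,Frad,Ftan,Fz [ 0.799  0.064  1.286 -7.608 -1.006] sd [0.08 0.04 0.64 0.68 0.44]
t 23.6167 yaw -5.67 tcp [ 0.5368 -0.0262  0.0721] d,ang-yaw 0.0965 -1.38
```

```bash
python3 -c "
from arc import *
arc(-.4,.0719,6)"
```

```text
{"dx": 0.07, "dy": 0.47, "dz": -0, "spin": -0.05, "grip": 0}, {"dx": 0.17, "dy": 0.94, "dz": -0, "spin": -0.1, "grip": 0}, {"dx": 0.29, "dy": 1.41, "dz": -0, "spin": -0.15, "grip": 0}, {"dx": 0.44, "dy": 1.87, "dz": -0.01, "spin": -0.2, "grip": 0}, {"dx": 0.61, "dy": 2.32, "dz": -0.01, "spin": -0.25, "grip": 0}, {"dx": 0.8, "dy": 2.76, "dz": -0.01, "spin": -0.3, "grip": 0}, {"dx": 0.8, "dy": 2.76, "dz": -0.01, "spin": -0.3, "grip": 0}, {"dx": 0.8, "dy": 2.76, "dz": -0.01, "spin": -0.3, "grip": 0}, {"dx": 0.8, "dy": 2.76, "dz": -0.01, "spin": -0.3, "grip": 0}, {"dx": 0.8, "dy": 2.76, "dz": -0.01, "spin": -0.3, "grip": 0},
```

Emit:
{"api": "servo_tool", "payload": {"targets": [{"dx": 0.07,"dy": 0.47,"dz": 0,"spin": -0.05,"grip": 0},{"dx": 0.17,"dy": 0.94,"dz": 0,"spin": -0.1,"grip": 0},{"dx": 0.29,"dy": 1.41,"dz": 0,"spin": -0.15,"grip": 0},{"dx": 0.44,"dy": 1.87,"dz": -0.01,"spin": -0.2,"grip": 0},{"dx": 0.61,"dy": 2.32,"dz": -0.01,"spin": -0.25,"grip": 0},{"dx": 0.8,"dy": 2.76,"dz": -0.01,"spin": -0.3,"grip": 0},{"dx": 0.8,"dy": 2.76,"dz": -0.01,"spin": -0.3,"grip": 0},{"dx": 0.8,"dy": 2.76,"dz": -0.01,"spin": -0.3,"grip": 0},{"dx": 0.8,"dy": 2.76,"dz": -0.01,"spin": -0.3,"grip": 0},{"dx": 0.8,"dy": 2.76,"dz": -0.01,"spin": -0.3,"grip": 0}]}}

```text
time_s: 24.5
tcp_pos: [0.5443, 0.0012, 0.0719]
eef_rot: [179.9, 0.0, -22.9]
contact_force: [-1.2, -7.0, -0.1]
gripper_width: 0.017
```

```bash
python3 arc.py 10
```

```text
tau,Mz,Frad,Ftan,Fz [ 0.941  0.236  2.    -7.276 -0.062] sd [0.05 0.03 0.34 0.53 0.37]
t 24.95 yaw -22.85 tcp [0.5443 0.0011 0.0719] d,ang-yaw 0.0966 -1.04
```

```bash
python3 -c "
from arc import *
arc(-.5,.0718,3); arc(-.32,.0722,4)"; cat cmd.json
```

```text
{"dx": 0.13, "dy": 0.29, "dz": -0, "spin": -0.033, "grip": 0}, {"dx": 0.28, "dy": 0.57, "dz": -0.01, "spin": -0.067, "grip": 0}, {"dx": 0.44, "dy": 0.85, "dz": -0.01, "spin": -0.1, "grip": 0}, {"dx": 0.44, "dy": 0.85, "dz": -0.01, "spin": -0.1, "grip": 0}, {"dx": 0.44, "dy": 0.85, "dz": -0.01, "spin": -0.1, "grip": 0}, {"dx": 0.44, "dy": 0.85, "dz": -0.01, "spin": -0.1, "grip": 0}, {"dx": 0.44, "dy": 0.85, "dz": -0.01, "spin": -0.1, "grip": 0}, {"dx": 0.44, "dy": 0.85, "dz": -0.01, "spin": -0.1, "grip": 0}, {"dx": 0.44, "dy": 0.85, "dz": -0.01, "spin": -0.1, "grip": 0}, {"dx": 0.44, "dy": 0.85, "dz": -0.01, "spin": -0.1, "grip": 0}, 
{"dx": -0.21, "dy": -0.38, "dz": 0.01, "spin": 0.045, "grip": 0}, {"dx": -0.4, "dy": -0.76, "dz": 0.02, "spin": 0.09, "grip": 0}, {"dx": -0.58, "dy": -1.16, "dz": 0.03, "spin": 0.135, "grip": 0}, {"dx": -0.74, "dy": -1.56, "dz": 0.04, "spin": 0.18, "grip": 0}, {"dx": -0.74, "dy": -1.56, "dz": 0.04, "spin": 0.18, "grip": 0}, {"dx": -0.74, "dy": -1.56, "dz": 0.04, "spin": 0.18, "grip": 0}, {"dx": -0.74, "dy": -1.56, "dz": 0.04, "spin": 0.18, "grip": 0}, {"dx": -0.74, "dy": -1.56, "dz": 0.04, "spin": 0.18, "grip": 0}, {"dx": -0.74, "dy": -1.56, "dz": 0.04, "spin": 0.18, "grip": 0}, {"dx": -0.74, "dy": -1.56, "dz": 0.04, "spin": 0.18, "grip": 0}, 
[0.5421999999999999, -0.004999999999999982, 0.07219999999999999, -0.31960000000000016]
```

Emit:
{"api": "servo_tool", "payload": {"targets": [{"dx": 0.13,"dy": 0.29,"dz": 0,"spin": -0.033,"grip": 0},{"dx": 0.28,"dy": 0.57,"dz": -0.01,"spin": -0.067,"grip": 0},{"dx": 0.44,"dy": 0.85,"dz": -0.01,"spin": -0.1,"grip": 0},{"dx": 0.44,"dy": 0.85,"dz": -0.01,"spin": -0.1,"grip": 0},{"dx": 0.44,"dy": 0.85,"dz": -0.01,"spin": -0.1,"grip": 0},{"dx": 0.44,"dy": 0.85,"dz": -0.01,"spin": -0.1,"grip": 0},{"dx": 0.44,"dy": 0.85,"dz": -0.01,"spin": -0.1,"grip": 0},{"dx": 0.44,"dy": 0.85,"dz": -0.01,"spin": -0.1,"grip": 0},{"dx": 0.44,"dy": 0.85,"dz": -0.01,"spin": -0.1,"grip": 0},{"dx": 0.44,"dy": 0.85,"dz": -0.01,"spin": -0.1,"grip": 0}]}}

```text
time_s: 25.83
tcp_pos: [0.5485, 0.0095, 0.0718]
eef_rot: [179.9, 0.0, -28.6]
contact_force: [-2.2, -8.0, 0.4]
gripper_width: 0.0173
```

```bash
python3 arc.py 10
```

```text
tau,Mz,Frad,Ftan,Fz [ 1.025  0.315  2.333 -7.317  0.252] sd [0.06 0.03 0.63 0.39 0.47]
t 26.2833 yaw -28.57 tcp [0.5484 0.0095 0.0718] d,ang-yaw 0.0966 -0.85
```

Emit:
{"api": "servo_tool", "payload": {"targets": [{"dx": -0.21,"dy": -0.38,"dz": 0.01,"spin": 0.045,"grip": 0},{"dx": -0.4,"dy": -0.76,"dz": 0.02,"spin": 0.09,"grip": 0},{"dx": -0.58,"dy": -1.16,"dz": 0.03,"spin": 0.135,"grip": 0},{"dx": -0.74,"dy": -1.56,"dz": 0.04,"spin": 0.18,"grip": 0},{"dx": -0.74,"dy": -1.56,"dz": 0.04,"spin": 0.18,"grip": 0},{"dx": -0.74,"dy": -1.56,"dz": 0.04,"spin": 0.18,"grip": 0},{"dx": -0.74,"dy": -1.56,"dz": 0.04,"spin": 0.18,"grip": 0},{"dx": -0.74,"dy": -1.56,"dz": 0.04,"spin": 0.18,"grip": 0},{"dx": -0.74,"dy": -1.56,"dz": 0.04,"spin": 0.18,"grip": 0},{"dx": -0.74,"dy": -1.56,"dz": 0.04,"spin": 0.18,"grip": 0}]}}

```text
time_s: 27.17
tcp_pos: [0.5421, -0.0047, 0.0721]
eef_rot: [180.0, 0.0, -18.3]
contact_force: [-1.2, 0.7, -1.2]
gripper_width: 0.0171
```

```bash
python3 arc.py 5
```

```text
tau,Mz,Frad,Ftan,Fz [ 0.031  0.076 -1.576  0.471 -1.363] sd [0.04 0.01 0.21 0.44 0.3 ]
t 27.3667 yaw -18.32 tcp [ 0.5421 -0.0049  0.0721] d,ang-yaw 0.0964 -1.78
```

The final torque was 1.02 N m and the spanner is unloaded (0.03 N m). Now I'll lift straight off.

Emit:
{"api": "servo_tool", "payload": {"targets": [{"dx": 0,"dy": 0,"dz": 0.15,"spin": 0,"grip": 0},{"dx": 0,"dy": 0,"dz": 0.3,"spin": 0,"grip": 0},{"dx": 0,"dy": 0,"dz": 0.5,"spin": 0,"grip": 0},{"dx": 0,"dy": 0,"dz": 0.7,"spin": 0,"grip": 0},{"dx": 0,"dy": 0,"dz": 0.9,"spin": 0,"grip": 0},{"dx": 0,"dy": 0,"dz": 1.1,"spin": 0,"grip": 0},{"dx": 0,"dy": 0,"dz": 1.3,"spin": 0,"grip": 0},{"dx": 0,"dy": 0,"dz": 1.5,"spin": 0,"grip": 0},{"dx": 0,"dy": 0,"dz": 1.5,"spin": 0,"grip": 0},{"dx": 0,"dy": 0,"dz": 1.5,"spin": 0,"grip": 0}]}}

```text
time_s: 28.25
tcp_pos: [0.5422, -0.0049, 0.0873]
eef_rot: [-180.0, -0.0, -18.3]
contact_force: [0.5, 0.7, -5.0]
gripper_width: 0.0173
```

```bash
python3 arc.py 3
```

```text
tau,Mz,Frad,Ftan,Fz [-0.042 -0.01   0.011  0.33  -4.741] sd [0.03 0.04 0.27 0.38 0.28]
t 28.35 yaw -18.33 tcp [ 0.542  -0.005   0.0871] d,ang-yaw 0.0964 -1.7
```

Emit:
{"api": "servo_tool", "payload": {"targets": [{"dx": 0,"dy": 0,"dz": 1.5,"spin": 0,"grip": 0},{"dx": 0,"dy": 0,"dz": 3,"spin": 0,"grip": 0},{"dx": 0,"dy": 0,"dz": 4.5,"spin": 0,"grip": 0},{"dx": -0.8,"dy": -1.5,"dz": 4.8,"spin": 0,"grip": 0},{"dx": -2.2,"dy": -4,"dz": 4.8,"spin": 0.01,"grip": 0},{"dx": -3.8,"dy": -6.8,"dz": 4.8,"spin": 0.02,"grip": 0},{"dx": -5.5,"dy": -9.8,"dz": 4.8,"spin": 0.03,"grip": 0},{"dx": -7.2,"dy": -12.8,"dz": 4.8,"spin": 0.04,"grip": 0},{"dx": -8.9,"dy": -15.8,"dz": 4.5,"spin": 0.05,"grip": 0},{"dx": -10,"dy": -17.8,"dz": 3,"spin": 0.05,"grip": 0}]}}

```text
time_s: 29.23
tcp_pos: [0.4414, -0.1851, 0.1188]
eef_rot: [-180.0, -0.2, -15.4]
contact_force: [2.4, -0.4, -6.2]
gripper_width: 0.017
```

Emit:
{"api": "servo_tool", "payload": {"targets": [{"dx": -0.6,"dy": -1,"dz": -1.5,"spin": 0,"grip": 0},{"dx": -1,"dy": -1.7,"dz": -3.5,"spin": 0,"grip": 0},{"dx": -1,"dy": -1.7,"dz": -5.5,"spin": 0,"grip": 0},{"dx": -1,"dy": -1.7,"dz": -7.2,"spin": 0,"grip": 0},{"dx": -1,"dy": -1.7,"dz": -8.7,"spin": 0,"grip": 0},{"dx": -1,"dy": -1.7,"dz": -9.8,"spin": 0,"grip": 0},{"dx": -1,"dy": -1.7,"dz": -10.3,"spin": 0,"grip": 0},{"dx": -1,"dy": -1.7,"dz": -10.6,"spin": 0,"grip": 0},{"dx": -1,"dy": -1.7,"dz": -10.6,"spin": 0,"grip": 0},{"dx": -1,"dy": -1.7,"dz": -10.6,"spin": 0,"grip": 0}]}}

```text
time_s: 30.07
tcp_pos: [0.4325, -0.2001, 0.0116]
eef_rot: [-180.0, -0.0, -15.4]
contact_force: [0.5, -0.1, -5.0]
gripper_width: 0.0171
```

Emit:
{"api": "servo_tool", "payload": {"targets": [{"dx": 0,"dy": 0,"dz": -0.15,"spin": 0,"grip": 0},{"dx": 0,"dy": 0,"dz": -0.3,"spin": 0,"grip": 0},{"dx": 0,"dy": 0,"dz": -0.45,"spin": 0,"grip": 0},{"dx": 0,"dy": 0,"dz": -0.6,"spin": 0,"grip": 0},{"dx": 0,"dy": 0,"dz": -0.7,"spin": 0,"grip": 0},{"dx": 0,"dy": 0,"dz": -0.8,"spin": 0,"grip": 0},{"dx": 0,"dy": 0,"dz": -0.85,"spin": 0,"grip": 0},{"dx": 0,"dy": 0,"dz": -0.85,"spin": 0,"grip": 0},{"dx": 0,"dy": 0,"dz": -0.85,"spin": 0,"grip": 0},{"dx": 0,"dy": 0,"dz": -0.85,"spin": 0,"grip": 0}]}}

```text
time_s: 30.9
tcp_pos: [0.4322, -0.2, 0.0028]
eef_rot: [180.0, -0.0, -15.5]
contact_force: [-1.9, -0.1, 4.3]
gripper_width: 0.0173
```

Emit:
{"api": "servo_tool", "payload": {"targets": [{"dx": 0,"dy": 0,"dz": 0.05,"spin": 0,"grip": 100},{"dx": 0,"dy": 0,"dz": 0.05,"spin": 0,"grip": 100},{"dx": 0,"dy": 0,"dz": 0.05,"spin": 0,"grip": 100},{"dx": 0,"dy": 0,"dz": 0.05,"spin": 0,"grip": 100},{"dx": 0,"dy": 0,"dz": 0.05,"spin": 0,"grip": 100},{"dx": 0,"dy": 0,"dz": 0.05,"spin": 0,"grip": 100},{"dx": 0,"dy": 0,"dz": 0.05,"spin": 0,"grip": 100},{"dx": 0,"dy": 0,"dz": 0.05,"spin": 0,"grip": 100},{"dx": 0,"dy": 0,"dz": 0.05,"spin": 0,"grip": 100},{"dx": 0,"dy": 0,"dz": 0.05,"spin": 0,"grip": 100}]}}

```text
time_s: 31.73
tcp_pos: [0.4321, -0.2, 0.0032]
eef_rot: [-180.0, -0.0, -15.5]
contact_force: [-0.5, 0.1, 0.1]
gripper_width: 0.0784
```

Emit:
{"api": "servo_tool", "payload": {"targets": [{"dx": 0,"dy": 0,"dz": 0.3,"spin": 0,"grip": 100},{"dx": 0,"dy": 0,"dz": 1,"spin": 0,"grip": 100},{"dx": 0,"dy": 0,"dz": 2.5,"spin": 0,"grip": 100},{"dx": 0,"dy": 0,"dz": 4.5,"spin": 0,"grip": 100},{"dx": 0,"dy": 0,"dz": 7,"spin": 0,"grip": 100},{"dx": 0,"dy": 0,"dz": 9.5,"spin": 0,"grip": 100},{"dx": 0,"dy": 0,"dz": 12,"spin": 0,"grip": 100},{"dx": 0,"dy": 0,"dz": 13.5,"spin": 0,"grip": 100},{"dx": 0,"dy": 0,"dz": 13.5,"spin": 0,"grip": 100},{"dx": 0,"dy": 0,"dz": 13.5,"spin": 0,"grip": 100}]}}

```text
time_s: 32.57
tcp_pos: [0.4327, -0.2, 0.1396]
eef_rot: [-180.0, -0.2, -15.5]
contact_force: [-0.4, 0.6, -0.7]
gripper_width: 0.0874
```

```bash
python3 - <<'E'
from h import *
st(); im=r.capture("wrist"); sd=r.capture("side")
a=im[0:220,220:420]; b=sd[140:310,220:420]
cv2.imwrite("pics/end.png",np.hstack([cv2.resize(a,(400,440)),cv2.resize(b,(400,440))]))
c=cal("wrist")
m=r.cut_out("ring_center","wrist")[:1]; print([ (d["p"],d["extent"]) for d in m])
s=cal("side"); old=cv2.imread("pics/side0.png"); 
for t in("tape","meter","spare_ring"):
  print(t,[(round(d["p"],2),d["extent"]) for d in r.cut_out(t,"side")[:2]])
E
```

```text
{'time_s': 32.5667, 'joints': [-1.0819, 6.2177, -30.8172, -0.0063, -52.7906, 75.621], 'tcp_pos': [0.4327, -0.2, 0.1396], 'eef_rot': [-179.9518, -0.1677, -15.4648], 'contact_force': [-0.4319, 0.5575, -0.6976], 'moment': [-0.0972, 0.2161, 0.026], 'gripper_width': 0.0874}
[(0.61, [288.9, 50.2, 352.2, 114.5])]
tape [(0.84, [312.1, 237.4, 336.5, 261.8]), (0.38, [320.4, 207.3, 335.8, 219.9])]
meter [(0.7, [250.7, 266.0, 316.3, 299.7])]
spare_ring [(0.48, [321.3, 207.5, 332.2, 216.1])]
```

View pics/end.png

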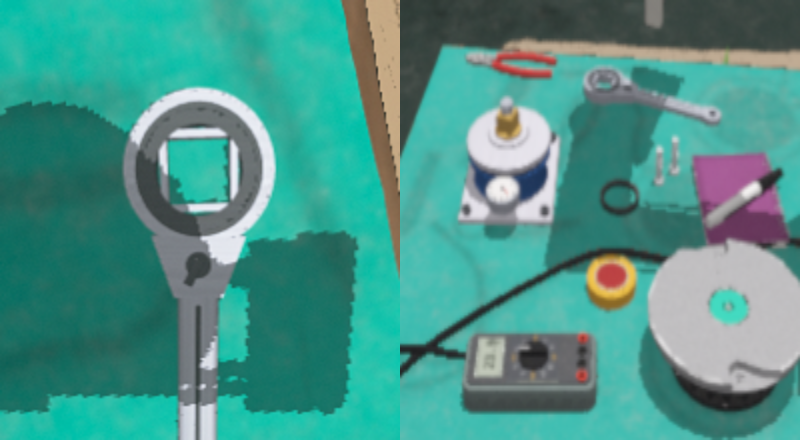

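The last picture shows the spanner flat on the bench, with its head at about (200,165) in the left panel and clear of the fingers. In the side panel the tape, meter and spare ring look unmoved, and the nut is tight on the cover. Handing in.

```bash
python3 -c "
from h import *
print(r.close_job()); st()"
```

```text
the job is handed in; nothing more can be done
None
the job is handed in; nothing more can be done
```

The pot is closed and the job is handed in at about 33 s of the 72 s allowed. The hand-in gave no verdict.

- **Fitting and tightening:** I set the ring over the nut with the flats aligned and tightened clockwise in three forward strokes. The ring stayed on the nut throughout. The measured torque rose 0.53, 0.80, 0.94 and then 1.02 N m, with readings good to about 0.05 N m. That lies inside the 0.8 to 1.25 window, but I could not measure the clamp force itself.
- **Lifting off:** I relieved the torque to about 0.03 N m first, and the spanner came off with no sign of binding. I laid it where it had been lying at the start, opened the fingers and raised the arm clear.
- **Last checks:** The spanner looks flat on the bench and clear of the fingers. The tape and meter are within about 1 px of their first side-view outlines. The network's outline of the spare ring was weak (0.48) and did not match the first one, but in the picture the ring looks unmoved.
- **What went wrong on the way:**
  - The first two move calls were refused and had to be resent with a grip value in every row.
  - I first assumed a small sideways camera error that was not there. This gave about 12 N of radial pull in the first stroke, and I corrected the centre for the rest.

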